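# Portion meatballs onto the kitchen scale

### The arm

A 6-joint arm with a two-finger parallel gripper is mounted at the origin on the work surface. World frame = base frame: x ahead of the robot, y to its left, z up, the work surface at z = 0. Lengths are in mm, angles in rad, forces in N, time in s.
With the tool pointing down it reaches from about 400 to 825 mm from the base axis. Payload 7 kg.
Tool frame: the origin (TCP) lies between the finger pads; the fingertips stand 11 mm ahead of it and the grasp point (between the pads) lies 8 mm behind it; z points along the fingers, y is the line along which they close (so a half turn about z gives the same grasp; the last joint's range is limited). The gripper opens to 85 mm and grips with 20 to 120 N. Pads are 22 mm wide; open, the fingers measure 114 mm over their backs; the gripper's body (76 mm by 85 mm) begins 54 mm behind the grasp point. The pads swing forward as they close: fully open they stand 13 mm farther back than shut.
Start: joints at [1.611, 0.359, 0.012, 0, -1.224, -0.288], TCP at [165.569, 654.356, 242.302] pointing down, gripper open.
Joint ranges: [-3.07, 3.07], [-1.43, 2.12], [-1.02, 1.25], [-3.03, 1.67], [-3.05, -0], [-3.03, 3.03]. Speed limits (rad/s): [2.39, 2.39, 3.01, 3.14, 3.14, 3.14].

### API

Orientations are given as a 3x3 rotation matrix whose columns are the frame's x, y, z axes.
In Python, from cell import ctrl, optics gives the robot as it stands.
- The arm moves only by the tool step_arm, never from a script. Its argument "motion" is a list of rows, each a list of 2 entries, a list of its own where there are three numbers: the shift along the tool's x, y, z in mm, then the turn about the tool's z in rad. A call has 1 to 10 rows; each row shifts and turns the commanded pose from where the row before left it, along the tool's axes as they then stand; what a row does not reach is not made up. A row lasts 1/8 s, in which the tool goes at most 62.5 mm and 10.7 degrees, less where a joint would pass 70% of its speed; a pose out of reach is approached as far as the arm can. A call with a gripper value outside its range is refused whole. "jaw" is the opening, from -1 (shut) to 1 (fully open), set as the call begins (left out, the last holds). The fingers move at their own pace and stop on an object; "squeeze" is the grip in N (left out, the last holds). Time passes only in rows, so rows that do not move let the fingers close. It gives the time, the measured TCP pose, the force, the opening and the grip force at its end, in the units of the state.
- ctrl.get_obs(): the state, without advancing time (a new reading comes with each control period).
- optics.grab_frame(name): name is "scene" or "side" or "wrist"; returns a dict with "pixels" (480x640x3 uint8, red, green, blue), "camera_matrix" (3x3 intrinsics, pixels), "T" (4x4, takes a point from camera to world coordinates); the wrist camera has in their place "hand_eye" (4x4, takes a point from camera to tool coordinates, whose origin is the TCP and whose axes are the flange's). Camera axes: x right, y up, looking along -z (the intrinsics and any distortion apply to the point x, -y, -z); pixel columns grow to the right and rows downward; lengths in mm; the calibration is good to about 2 mm. The wrist camera is an equidistant fisheye: a pixel r from the principal point sees the ray r / f radians off the axis. A picture is of the moment at which its call begins: read the wrist's pose just before it. There is no depth.
- ctrl.sign_off(): hands the job in; it is judged then, once.
The state is a dict: "clock": time; "joints": joint angles; "joint_velocities": joint speeds; "joint_torque": joint torques, N m; "tcp_pos": TCP position; "tool_rot": TCP orientation; "contact_force": force on the tool from outside, world axes, zero at the start; "ft_torque": the same for the moment, N m; "gripper_width": finger opening in mm; "finger_force": force on a finger pad.
Only numpy, scipy, OpenCV 4.12 (cv2) and the standard library are available. Lean on these libraries where they do the work, as an engineer would, in place of code of your own. Each camera call takes 0.05 s, during which the arm holds its last target. There are 200 camera calls.

### The job

Take the scoop from its black tray, use it to scoop frozen meatballs out of the long steel pan, and tip at least three of them into the white bowl on the scale without touching any meatball with the gripper. Do not spill: every meatball must finish in the bowl or in the pan, with the bowl still standing level on the scale. Then stand the scoop flat in its tray again and let go, leaving the bottle, the blue cup and the utensil canister undisturbed.

Things in the scene. Friction and masses are not known exactly. Their poses are not given: they have to be found in the camera images.
- scoop: aluminium scoop, 107 mm long, 140 g with an upright handle at the back. Origin: centre of the underside of its flat floor (90 x 88 mm, 2 mm thick); x to the open nose, z up. Back wall at x = -45 mm, 40 mm high. Side walls 40 mm high, flaring from y = +-39 mm at the back to +-43 at x = 18 mm, then none. Starts on the tray, nose away from the robot within 0.7 rad
- nose (a point): middle of the scoop's front edge, at its underside, 45 mm ahead of the scoop's origin. Past the side walls' ends (x = 18 mm) the floor narrows to 64 mm wide up to this edge
- grip (a point): where to grasp the scoop: on the axis of its handle, 50 mm behind and 95 mm above the scoop's origin. The handle is 24 mm (x) by 20 mm (y, pinch it across this), from 40 to 125 mm above the underside
- tray: fixed black rest tray, 178 x 132 mm, floor 4 mm thick, rim 12 mm high and 4 mm thick, inside 170 x 124 mm. Origin: centre of its underside; long side along its x
- pan: fixed steel pan, floor inside 280 (x) by 106 (y) mm and 4 mm above its underside, rim 60 mm high; sides upright, end walls lean outward 35 degrees (360 mm long at the rim), flange 12 mm wide. Origin: centre of its underside; +x end points away from the robot within 0.25 rad. The meatballs start in its far half, centres 17 to 107 mm along x; the near half is empty
- ball0_center (a point): centre of a frozen meatball: brown hard ball of 36 mm diameter, about 25 g; rolls freely. All six are alike
- ball1_center (a point): centre of a frozen meatball: brown hard ball of 36 mm diameter, about 25 g; rolls freely. All six are alike
- ball2_center (a point): centre of a frozen meatball: brown hard ball of 36 mm diameter, about 25 g; rolls freely. All six are alike
- ball3_center (a point): centre of a frozen meatball: brown hard ball of 36 mm diameter, about 25 g; rolls freely. All six are alike
- ball4_center (a point): centre of a frozen meatball: brown hard ball of 36 mm diameter, about 25 g; rolls freely. All six are alike
- ball5_center (a point): centre of a frozen meatball: brown hard ball of 36 mm diameter, about 25 g; rolls freely. All six are alike
- bowl: loose white ceramic bowl, 170 mm wide at the rim, 65 mm high, about 350 g, standing on the scale's platter. Origin: centre of its underside
- bowl_mid (a point): point on the bowl's axis, 45 mm above its underside, middle of the space inside it
- scale: fixed weighing machine 210 x 200 mm, white, with a steel platter 170 x 180 mm whose top is 40 mm above the counter. Origin: centre of its underside
- platter (a point): centre of the top of the scale's platter, 40 mm above the counter
- bottle: bystander: amber bottle, 60 mm wide, 190 mm high. Origin: centre of its underside
- cup: bystander: blue ceramic cup, 90 mm wide, 85 mm high. Origin: centre of its underside
- canister: bystander: steel canister, 90 mm wide, 130 mm high, with utensils standing in it up to 200 mm. Origin: centre of its underside
Not all that is in view belongs to the job. Leave any orange or red look-alike of the part that bears ball3_center alone.

How it is judged (in metres and radians):
On the way, in this order (a step that is already met when the one before it is completed fails the run):
1. a meatball is carried in the scoop, clear above the pan (((x of ball0_center in the frame of scoop between -0.05 and 0.05 m and y of ball0_center in the frame of scoop between -0.045 and 0.045 m and z of ball0_center in the frame of scoop between 0 and 0.07 m and height (world z) of ball0_center above 0.11 m) or (x of ball1_center in the frame of scoop between -0.05 and 0.05 m and y of ball1_center in the frame of scoop between -0.045 and 0.045 m and z of ball1_center in the frame of scoop between 0 and 0.07 m and height (world z) of ball1_center above 0.11 m) or (x of ball2_center in the frame of scoop between -0.05 and 0.05 m and y of ball2_center in the frame of scoop between -0.045 and 0.045 m and z of ball2_center in the frame of scoop between 0 and 0.07 m and height (world z) of ball2_center above 0.11 m) or (x of ball3_center in the frame of scoop between -0.05 and 0.05 m and y of ball3_center in the frame of scoop between -0.045 and 0.045 m and z of ball3_center in the frame of scoop between 0 and 0.07 m and height (world z) of ball3_center above 0.11 m) or (x of ball4_center in the frame of scoop between -0.05 and 0.05 m and y of ball4_center in the frame of scoop between -0.045 and 0.045 m and z of ball4_center in the frame of scoop between 0 and 0.07 m and height (world z) of ball4_center above 0.11 m) or (x of ball5_center in the frame of scoop between -0.05 and 0.05 m and y of ball5_center in the frame of scoop between -0.045 and 0.045 m and z of ball5_center in the frame of scoop between 0 and 0.07 m and height (world z) of ball5_center above 0.11 m))), for 0.2 s.
2. at least three meatballs lie in the bowl ((distance between each of ball0_center, ball1_center, ball2_center and bowl_mid below 0.07 m or distance between each of ball3_center, ball4_center, ball5_center and bowl_mid below 0.07 m or ((distance between each of ball0_center, ball1_center and bowl_mid below 0.07 m or distance between each of ball0_center, ball2_center and bowl_mid below 0.07 m or distance between each of ball1_center, ball2_center and bowl_mid below 0.07 m) and distance between any of ball3_center, ball4_center, ball5_center and bowl_mid below 0.07 m) or ((distance between each of ball3_center, ball4_center and bowl_mid below 0.07 m or distance between each of ball3_center, ball5_center and bowl_mid below 0.07 m or distance between each of ball4_center, ball5_center and bowl_mid below 0.07 m) and distance between any of ball0_center, ball1_center, ball2_center and bowl_mid below 0.07 m))), for 0.2 s.
At the end, for the whole second after the job is handed in: At least 3 meatballs in the bowl (centres within 70 mm of bowl_mid), the rest in bowl or pan; bowl on the platter within 50 mm of its centre and level to 0.1 rad; scoop flat on the tray's floor, within 50 mm of its centre along each tray axis, upright to 0.06 rad; scoop and bowl at rest ((distance between each of ball0_center, ball1_center, ball2_center and bowl_mid below 0.07 m or distance between each of ball3_center, ball4_center, ball5_center and bowl_mid below 0.07 m or ((distance between each of ball0_center, ball1_center and bowl_mid below 0.07 m or distance between each of ball0_center, ball2_center and bowl_mid below 0.07 m or distance between each of ball1_center, ball2_center and bowl_mid below 0.07 m) and distance between any of ball3_center, ball4_center, ball5_center and bowl_mid below 0.07 m) or ((distance between each of ball3_center, ball4_center and bowl_mid below 0.07 m or distance between each of ball3_center, ball5_center and bowl_mid below 0.07 m or distance between each of ball4_center, ball5_center and bowl_mid below 0.07 m) and distance between any of ball0_center, ball1_center, ball2_center and bowl_mid below 0.07 m)) and (distance between ball0_center and bowl_mid below 0.07 m or (x of ball0_center in the frame of pan between -0.185 and 0.185 m and y of ball0_center in the frame of pan between -0.055 and 0.055 m and z of ball0_center in the frame of pan between 0 and 0.065 m)) and (distance between ball1_center and bowl_mid below 0.07 m or (x of ball1_center in the frame of pan between -0.185 and 0.185 m and y of ball1_center in the frame of pan between -0.055 and 0.055 m and z of ball1_center in the frame of pan between 0 and 0.065 m)) and (distance between ball2_center and bowl_mid below 0.07 m or (x of ball2_center in the frame of pan between -0.185 and 0.185 m and y of ball2_center in the frame of pan between -0.055 and 0.055 m and z of ball2_center in the frame of pan between 0 and 0.065 m)) and (distance between ball3_center and bowl_mid below 0.07 m or (x of ball3_center in the frame of pan between -0.185 and 0.185 m and y of ball3_center in the frame of pan between -0.055 and 0.055 m and z of ball3_center in the frame of pan between 0 and 0.065 m)) and (distance between ball4_center and bowl_mid below 0.07 m or (x of ball4_center in the frame of pan between -0.185 and 0.185 m and y of ball4_center in the frame of pan between -0.055 and 0.055 m and z of ball4_center in the frame of pan between 0 and 0.065 m)) and (distance between ball5_center and bowl_mid below 0.07 m or (x of ball5_center in the frame of pan between -0.185 and 0.185 m and y of ball5_center in the frame of pan between -0.055 and 0.055 m and z of ball5_center in the frame of pan between 0 and 0.065 m)) and horizontal distance between bowl and platter below 0.05 m and height (world z) of bowl between 0.03 and 0.05 m and angle between bowl's own z axis and vertical below 0.1 rad and x of scoop in the frame of tray between -0.05 and 0.05 m and y of scoop in the frame of tray between -0.05 and 0.05 m and z of scoop in the frame of tray between -0.002 and 0.009 m and angle between scoop's own z axis and vertical below 0.06 rad and linear speed of each of scoop, bowl below 0.02 m/s); the robot touches nothing.
It fails at once if the gripper touches a meatball (contact force between the fingers and ball0 above 0.3 N or contact force between the fingers and ball1 above 0.3 N or contact force between the fingers and ball2 above 0.3 N or contact force between the fingers and ball3 above 0.3 N or contact force between the fingers and ball4 above 0.3 N or contact force between the fingers and ball5 above 0.3 N).
It fails at once if a bystander is shifted more than 30 mm or tipped (distance of any of bottle, cup, canister from where it was at the start of the episode above 0.03 m or angle between any of bottle, cup, canister's own z axis and vertical above 0.3 rad).
It fails at once if the bowl is tipped (angle between bowl's own z axis and vertical above 0.5 rad).
It also fails if it takes over 72 s, if anything falls off the work surface, if the arm or the gripper's body presses on something with over 40 N, if the wrist force passes 120 N, or if a joint passes its speed limit or range.

## Working session

There is one attempt and no reset: what is moved stays moved. The work goes in short steps, Python scripts to look and compute and a tool call to move; the robot and the scene stay as the last step left them, time stands still between calls to the robot, and variables do not carry over. Pictures are saved under pics/ and viewed, at most 10 in all, crops included, and the job is handed in when it is done.

Besides the shell and the picture viewer there is one more tool, called after "Request:" as name(argument=value, ...) on one line, values as JSON. step_arm: Moves the arm, as the interface text tells. Its arguments: {"type":"object","properties":{"motion":{"type":"array","items":{"type":"array"}},"jaw":{"type":"number"},"squeeze":{"type":"number"}},"required":["motion"]}

```bash
mkdir -p pics; ls; python3 - <<'E'
from cell import ctrl, optics
import cv2, numpy as np
o=ctrl.get_obs(); print({k:np.round(v,3).tolist() for k,v in o.items()})
for n in ("scene","side"):
    f=optics.grab_frame(n); cv2.imwrite(f"pics/{n}0.png",f["pixels"][:,:,::-1])
    np.savez(f"{n}.npz",K=f["camera_matrix"],T=f["T"]); print(n,f["camera_matrix"],f["T"].round(3),[k for k in f])
E
```

```text
pics
{'clock': 0.0, 'joints': [1.611, 0.359, 0.011, -0.0, -1.224, -0.288], 'joint_velocities': [0.001, -0.001, -0.001, -0.0, -0.002, 0.0], 'joint_torque': [0.003, -58.331, 29.341, 6.936, -0.006, 0.0], 'tcp_pos': [165.456, 653.926, 241.369], 'tool_rot': [[0.969, -0.245, -0.0], [-0.245, -0.969, -0.002], [0.0, 0.002, -1.0]], 'contact_force': [0.498, -0.02, -0.424], 'ft_torque': [-0.042, -0.051, -0.043], 'finger_force': 0.0, 'gripper_width': 85.463}
scene [[567.16170701   0.         321.39277964]
 [  0.         567.16170701 239.44662928]
 [  0.           0.           1.        ]] [[-6.200000e-02 -7.120000e-01  7.000000e-01  1.538570e+03]
 [ 9.980000e-01 -3.300000e-02  5.600000e-02  5.597000e+01]
 [-1.700000e-02  7.020000e-01  7.120000e-01  1.107716e+03]
 [ 0.000000e+00  0.000000e+00  0.000000e+00  1.000000e+00]] ['pixels', 'camera_matrix', 'T']
side [[580.26372501   0.         323.11002312]
 [  0.         580.26372501 240.56803133]
 [  0.           0.           1.        ]] [[ 9.190000e-01  3.020000e-01 -2.530000e-01  1.220120e+02]
 [-3.940000e-01  6.910000e-01 -6.070000e-01 -9.800500e+02]
 [-8.000000e-03  6.570000e-01  7.540000e-01  1.292483e+03]
 [ 0.000000e+00  0.000000e+00  0.000000e+00  1.000000e+00]] ['pixels', 'camera_matrix', 'T']
```

View pics/scene0.png

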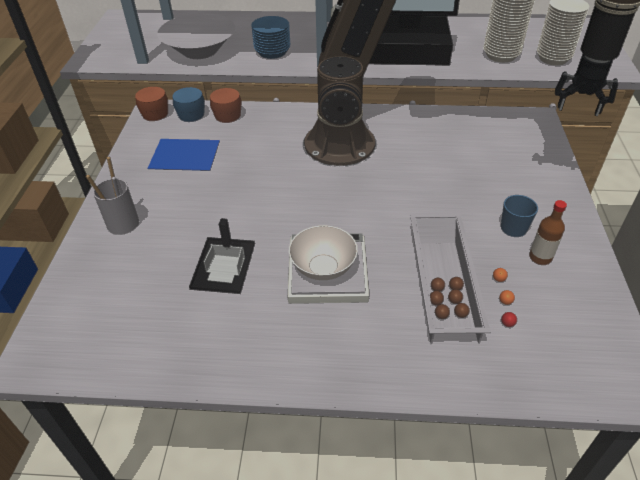

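View pics/side0.png

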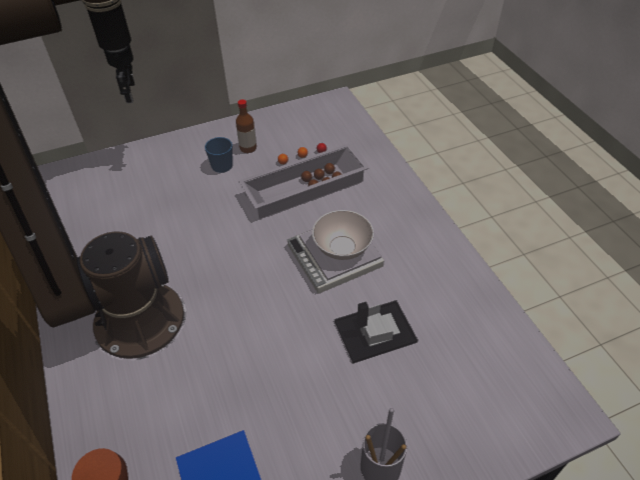

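The side and scene pictures agree. In the scene view the scoop sits in the black tray at (223,262), the bowl on the scale at (323,252), and the pan around (447,275). It holds six brown balls at (437–462, 284–312). The orange and red balls at (500,275), (507,297) and (509,320) are outside the pan, so they are look-alikes to leave alone. I'll enlarge to confirm.

```bash
python3 - <<'E'
import cv2
a=cv2.imread("pics/scene0.png"); b=cv2.imread("pics/side0.png")
t=cv2.resize(a[205:305,185:265],None,fx=5,fy=5,interpolation=cv2.INTER_CUBIC)  #400x500
p=cv2.resize(a[210:345,400:500],None,fx=4,fy=4,interpolation=cv2.INTER_CUBIC)  #400x540
import numpy as np
c=np.zeros((540,800,3),np.uint8); c[:500,:400]=t; c[:,400:]=p
cv2.imwrite("pics/c1.png",c)
cv2.imwrite("pics/c2.png",cv2.resize(b[135:365,230:430],None,fx=2.6,fy=2.6,interpolation=cv2.INTER_CUBIC))
E
```

```text
(no output)
```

View pics/c1.png

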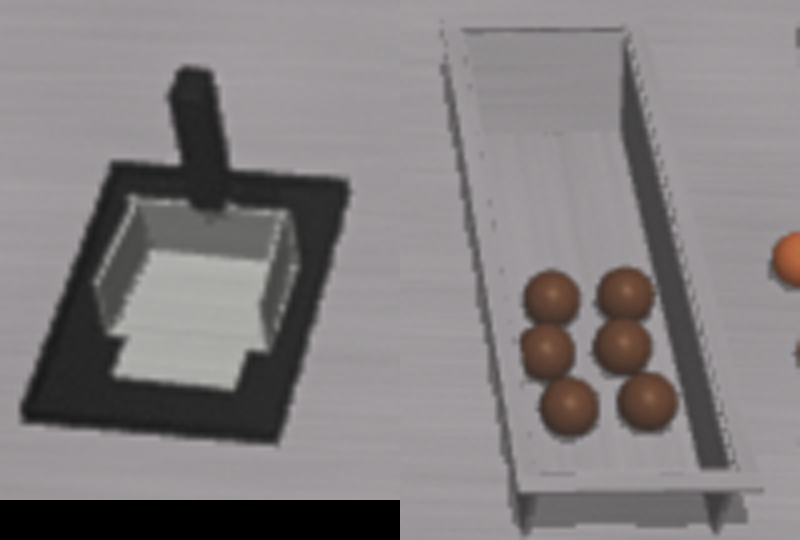

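View pics/c2.png

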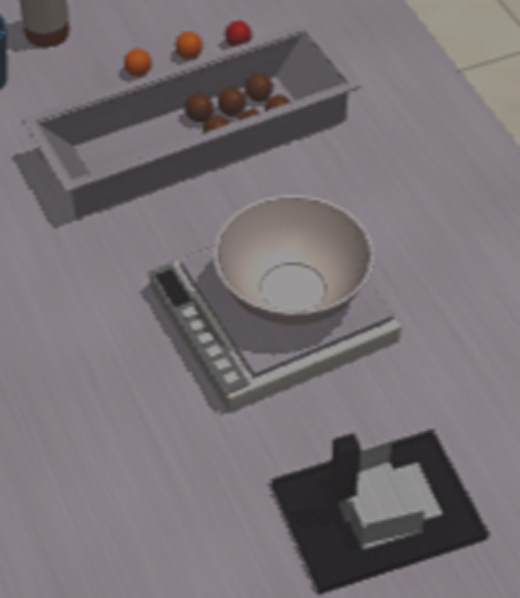

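The crops show: the tray with the scoop, handle towards the robot and nose away (nose edge at crop (113–237,384)). Six brown balls lie in the far half of the pan in three pairs. The orange and red ones stay outside, so the brown ones are the right ones.

```bash
cat > h.py <<'E'
import numpy as np, cv2
from scipy.optimize import least_squares
C={n:np.load(f"{n}.npz") for n in("scene","side")}
def proj(n,P):
    P=np.atleast_2d(P).astype(float); T=np.linalg.inv(C[n]["T"]); c=P@T[:3,:3].T+T[:3,3]
    q=np.c_[c[:,0],-c[:,1],-c[:,2]]@C[n]["K"].T; return q[:,:2]/q[:,2:]
def onz(n,uv,z):
    uv=np.atleast_2d(uv); q=np.c_[uv,np.ones(len(uv))]@np.linalg.inv(C[n]["K"]).T
    d=np.c_[q[:,0],-q[:,1],-q[:,2]]@C[n]["T"][:3,:3].T; o=C[n]["T"][:3,3]
    return o+d*((z-o[2])/d[:,2])[:,None]
def place(p,L): 
    c,s=np.cos(p[2]),np.sin(p[2]); return np.asarray(L,float)@np.array([[c,s,0],[-s,c,0],[0,0,1]])+[p[0],p[1],0]
def fit(obs,x0):
    f=lambda p:np.concatenate([(proj(n,place(p,[l]))[0]-u) for n,l,u in obs])
    r=least_squares(f,x0,loss="soft_l1"); return r.x,np.abs(f(r.x)).reshape(-1,2).round(1).tolist()
E
python3 - <<'E'
from h import *
S=lambda u,v:(185+u/5,205+v/5); P=lambda u,v:(400+(u-400)/4,210+v/4); D=lambda u,v:(230+u/2.6,135+v/2.6)
def show(n,obs,x0):
    x,r=fit(obs,x0); print(n,x.round(3),r)
show("tray",[("scene",(-89,-66,12),S(112,162)),("scene",(-89,66,12),S(350,180)),("scene",(89,66,0),S(278,442)),("scene",(89,-66,0),S(24,421)),
 ("side",(89,66,12),D(433,430)),("side",(-89,66,12),D(272,480)),("side",(89,-66,0),D(488,537)),("side",(-89,-66,0),D(320,592))],[620,-200,0])
show("scoop",[("scene",(45,-32,4),S(113,380)),("scene",(45,32,4),S(237,391)),("scene",(-45,-39,44),S(133,200)),("scene",(-45,39,44),S(297,212)),("scene",(-50,0,129),S(194,73)),("side",(-50,0,129),D(345,440)),("side",(45,-32,4),D(441,518))],[620,-200,0])
show("pan",[("scene",(-180,53,60),P(630,29)),("scene",(-180,-53,60),P(463,30)),("scene",(192,-65,60),P(517,491)),("scene",(192,65,60),P(763,490)),
 ("side",(-192,65,60),D(25,122)),("side",(192,65,60),D(308,32)),("side",(192,-65,60),D(360,86))],[650,250,0])
pts=[P(*a) for a in[(552,298),(626,295),(548,352),(623,346),(570,406),(648,401)]]
print("balls",onz("scene",pts,22).round(1).tolist())
print("balls side",onz("side",[D(200,107),D(232,100),D(259,86)],22).round(1).tolist())
def f(p):
    t=np.linspace(0,2*np.pi,180); c=np.c_[p[0]+85*np.cos(t),p[1]+85*np.sin(t),0*t+105]
    a=proj("side",c);b=proj("scene",c)
    return np.r_[a[:,0].min()-D(215,0)[0],a[:,0].max()-D(372,0)[0],a[:,1].min()-D(0,196)[1],a[:,1].max()-D(0,319)[1],b[:,0].min()-289.5,b[:,0].max()-357.5,b[:,1].min()-227]
r=least_squares(f,[600,30]);print("bowl",r.x,r.fun.round(1))
print("bottle/cup",onz("scene",[(542,262),(517,234)],0).round(0).tolist(),"canister",onz("scene",[(120,230)],0).round(0).tolist())
E
```

```text
tray [ 5.57578e+02 -2.81947e+02 -5.90000e-02] [[0.0, 1.0], [0.4, 1.0], [0.1, 0.2], [0.0, 0.0], [0.2, 1.0], [0.1, 1.0], [0.1, 0.3], [0.1, 0.4]]
scoop [ 571.175 -275.642   12.462] [[0.3, 1.2], [0.4, 0.5], [1.7, 1.3], [2.3, 0.4], [0.1, 0.9], [0.7, 0.2], [0.4, 1.8]]
pan [5.91585e+02 2.87590e+02 6.10000e-02] [[1.5, 0.1], [0.6, 0.1], [1.1, 0.6], [1.8, 0.8], [0.4, 1.0], [0.6, 2.9], [0.2, 0.1]]
balls [[615.2, 270.1, 22.0], [610.5, 315.9, 22.0], [658.2, 264.2, 22.0], [651.3, 309.9, 22.0], [698.7, 273.9, 22.0], [692.6, 320.4, 22.0]]
balls side [[608.7, 316.2, 22.0], [649.9, 312.1, 22.0], [691.0, 322.3, 22.0]]
bowl [584.05460089 -17.02432045] [-0.2  1.3 -0.8 -2.1 -1.5  0.1 -2.7]
bottle/cup [[506.0, 551.0, 0.0], [405.0, 505.0, 0.0]] canister [[439.0, -599.0, 0.0]]
```

```bash
cat >> h.py <<'E'
def to_tool(target,yaw=None,o=None):
    """remaining tool shift (mm) and turn (rad) to a world TCP position / heading of tool x"""
    from cell import ctrl
    o=o or ctrl.get_obs(); R=np.array(o["tool_rot"]); y0=np.arctan2(R[1,0],R[0,0])
    return (R.T@(np.array(target)-o["tcp_pos"])).round(1), None if yaw is None else round(float(y0-yaw),3)
def leg(d,yaw): # world shift -> tool shift with tool x heading yaw, tool down
    c,s=np.cos(yaw),np.sin(yaw); return np.round([c*d[0]+s*d[1],s*d[0]-c*d[1],-d[2]],1)
E
python3 - <<'E'
from h import *
p0=np.array([165.5,653.9,241.4]);p1=np.array([470,250,240]);g=place([571.2,-275.6,-.104],[[-50,0,99]])[0];p2=np.array([g[0],g[1],200])
print(g,leg(p1-p0,-.248),leg(p2-p1,-.248),leg(p2-p1,-.104))
E
```

```text
[ 521.47015637 -270.4093688    99.        ] [394.3 316.8   1.4] [177.6 491.9  40. ] [105.2 512.3  40. ]
```

Request:
step_arm(motion=[[[39,32,0],0],[[39,32,0],0],[[39,32,0],0],[[39,32,0],0],[[39,32,0],0],[[39,32,0],0],[[39,32,0],0],[[39,32,0],0],[[39,32,0],0],[[39,32,0],0]], jaw=1)

```text
clock: 1.35
tcp_pos: [465.8, 247.0, 242.2]
tool_rot: [[0.969, -0.245, -0.0], [-0.245, -0.969, -0.0], [-0.0, 0.0, -1.0]]
contact_force: [0.9, -0.3, -0.4]
gripper_width: 85.5
finger_force: 0.0
```

Request:
step_arm(motion=[[[18,49,4],0],[[18,49,4],0],[[18,49,4],0],[[18,49,4],0],[[18,49,4],0],[[18,49,4],0],[[18,49,4],0],[[18,49,4],0],[[18,49,4],-0.072],[[18,49,4],-0.072]])

```text
clock: 2.6
tcp_pos: [522.9, -271.9, 202.0]
tool_rot: [[0.995, -0.101, -0.0], [-0.101, -0.995, 0.0], [-0.0, -0.0, -1.0]]
contact_force: [1.8, 0.2, 0.5]
gripper_width: 85.4
finger_force: 0.0
```

```bash
python3 - <<'E'
from h import *
from cell import ctrl, optics
o=ctrl.get_obs(); print(np.round(o["tcp_pos"],1),np.round(o["tool_rot"],3),np.round(o["joints"],2),o["clock"])
f=optics.grab_frame("wrist"); print([k for k in f],f["camera_matrix"],f["hand_eye"].round(3))
np.savez("wrist.npz",K=f["camera_matrix"],H=f["hand_eye"]); cv2.imwrite("pics/w0.png",f["pixels"][:,:,::-1])
E
```

```text
[ 522.9 -271.9  202. ] [[ 0.995 -0.101 -0.   ]
 [-0.101 -0.995  0.   ]
 [-0.    -0.    -1.   ]] [-0.15  0.25 -0.24 -0.   -1.08  1.62] 2.6
['pixels', 'camera_matrix', 'hand_eye'] [[371.64829954   0.         322.02410297]
 [  0.         371.64829954 239.18057501]
 [  0.           0.           1.        ]] [[-1.00000e-03  9.60000e-01  2.80000e-01  7.12250e+01]
 [ 1.00000e+00  1.00000e-03  0.00000e+00 -5.00000e-02]
 [ 0.00000e+00  2.80000e-01 -9.60000e-01 -1.31497e+02]
 [ 0.00000e+00  0.00000e+00  0.00000e+00  1.00000e+00]]
```

View pics/w0.png

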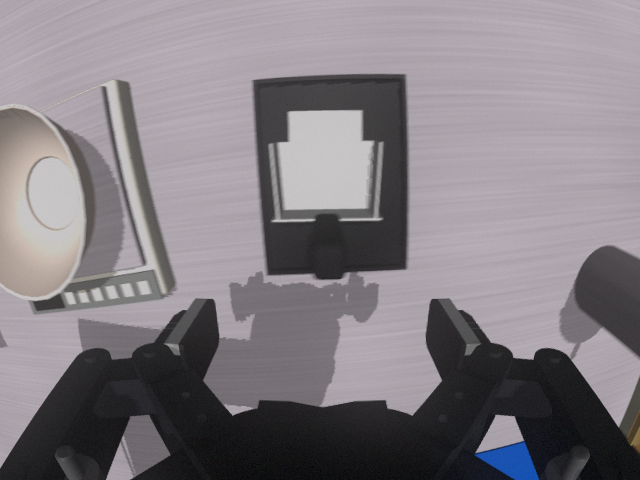

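The wrist view shows the scoop square to the tool: nose edge at (288–363,111), back wall top at (272–383,220), handle top near (329,268), and the tray around it.

```bash
cat >> h.py <<'E'
def wray(uv,z,pos,R):
    w=np.load("wrist.npz"); K=w["K"];H=w["H"]; out=[]
    for u,v in uv:
        a=np.array([(u-K[0,2])/K[0,0],(v-K[1,2])/K[1,1]]); r=np.hypot(*a); s=np.sin(r)/max(r,1e-9)
        d=np.array([a[0]*s,-a[1]*s,-np.cos(r)]); d=R@(H[:3,:3]@d); o=R@H[:3,3]+pos
        out.append(o+d*((z-o[2])/d[2]))
    return np.array(out)
E
python3 - <<'E'
from h import *
from cell import ctrl
o=ctrl.get_obs(); a=(np.array(o["tcp_pos"]),np.array(o["tool_rot"])); T=lambda p:((p-a[0])@a[1]).round(1)
nose=wray([(288,111),(363,110)],6,*a); back=wray([(272,220),(383,219)],44,*a); top=wray([(314,277),(345,277)],129,*a)
tray=wray([(253,80),(406,74),(407,269),(268,274)],12,*a)
for n,p in dict(nose=nose,back=back,top=top,tray=tray).items(): print(n,p.round(1).tolist(),T(p).tolist())
d=nose.mean(0)-back.mean(0);print("yaw",np.arctan2(d[1],d[0]),"grip",(nose.mean(0)-95*d/np.linalg.norm(d)).round(1)); print("tray c",tray.mean(0))
bl=wray([(26,106),(84,200),(0,298)],105,*a);print(bl)
E
```

```text
nose [[617.1, -256.4, 6.0], [611.6, -321.0, 6.0]] [[91.5, -29.4, 194.7], [92.5, 35.4, 194.8]]
back [[530.3, -236.9, 44.0], [522.3, -325.6, 44.0]] [[3.2, -40.2, 156.8], [4.0, 48.9, 156.9]]
top [[512.5, -270.5, 129.0], [510.7, -288.7, 129.0]] [[-11.3, -4.9, 71.9], [-11.4, 13.4, 71.9]]
tray [[647.8, -229.8, 12.0], [640.9, -360.8, 12.0], [464.0, -350.7, 12.0], [472.4, -220.8, 12.0]] [[119.4, -58.9, 188.6], [125.5, 72.1, 188.8], [-51.5, 79.6, 189.1], [-56.0, -50.6, 188.9]]
yaw -0.08456912028162666 grip [ 527.4 -281.3   43.5]
tray c [ 556.26721319 -290.52829064   12.        ]
[[ 655.79736786  -63.46171176  105.        ]
 [ 574.52411013 -109.72512621  105.        ]
 [ 501.3828981    28.35860606  105.        ]]
```

```bash
python3 - <<'E'
from h import *
from cell import ctrl,optics
o=ctrl.get_obs(); print(np.round(o["tcp_pos"],1),np.round(o["tool_rot"],3).tolist(),np.round(o["joint_velocities"],3),o["clock"])
f=optics.grab_frame("wrist"); g=cv2.imread("pics/w0.png")[:,:,::-1]
print(cv2.phaseCorrelate(np.float32(g[60:300,240:420,1]),np.float32(f["pixels"][60:300,240:420,1])))
E
```

```text
[ 523.5 -276.4  200.9] [[0.995, -0.099, -0.002], [-0.099, -0.995, -0.001], [-0.002, 0.001, -1.0]] [ 0.071 -0.035 -0.068 -0.017  0.001 -0.232] 2.65
((-7.685451629479957, 1.6761495622648113), 0.7595453136938589)
```

Request:
step_arm(motion=[[[0,0,0],0],[[0,0,0],0],[[0,0,0],0]])

```text
clock: 3.08
tcp_pos: [523.4, -269.2, 202.7]
tool_rot: [[0.995, -0.102, 0.001], [-0.102, -0.995, -0.0], [0.001, -0.0, -1.0]]
contact_force: [0.3, -0.5, 0.9]
gripper_width: 85.7
finger_force: 0.0
```

```bash
python3 - <<'E'
from h import *
from cell import ctrl,optics
o=ctrl.get_obs(); print(np.round(o["tcp_pos"],1),np.abs(o["joint_velocities"]).max())
f=optics.grab_frame("wrist"); g=cv2.imread("pics/w0.png")[:,:,::-1]
(sx,sy),r=cv2.phaseCorrelate(np.float32(g[60:300,240:420,1]),np.float32(f["pixels"][60:300,240:420,1]));print(sx,sy,r)
a=(np.array(o["tcp_pos"]),np.array(o["tool_rot"])); W=lambda l,z:wray([(u+sx,v+sy) for u,v in l],z,*a)
nose=W([(288,111),(363,110)],6); back=W([(272,220),(383,219)],44); top=W([(314,277),(345,277)],129);tray=W([(253,80),(406,74),(407,269),(268,274)],12)
for n,p in dict(nose=nose,back=back,top=top,tray=tray).items(): print(n,p.mean(0).round(1).tolist())
c=(nose.mean(0)+2*0); d=nose.mean(0)-back.mean(0); print("yaw",np.arctan2(d[1],d[0]),[np.arctan2(*(q[0]-q[1])[1::-1])-np.pi/2 for q in(nose,back)])
np.save("w1.npy",f["pixels"])
E
```

```text
[ 523.4 -269.2  202.7] 0.0037888643334301813
0.9053001796433904 0.6092962357805618 0.729998560834814
nose [614.2, -282.4, 6.0]
back [525.6, -274.6, 44.0]
top [510.5, -272.8, 129.0]
tray [555.8, -284.0, 12.0]
yaw -0.08782245771419339 [np.float64(-0.08701959739557297), np.float64(-0.09348693326947277)]
```

Request:
step_arm(motion=[[[-2.5,3.6,10],-0.007],[[0,0,25],0],[[0,0,30],0],[[0,0,27],0],[[0,0,20],0],[[0,0,0],0],[[0,0,0],0]])

```text
clock: 4.0
tcp_pos: [520.7, -273.6, 90.9]
tool_rot: [[0.995, -0.096, 0.001], [-0.096, -0.995, -0.0], [0.001, 0.0, -1.0]]
contact_force: [-0.5, 0.2, 0.7]
gripper_width: 85.4
finger_force: 0.0
```

Request:
step_arm(motion=[[[0,0,0],0],[[0,0,0],0],[[0,0,0],0],[[0,0,0],0],[[0,0,0],0],[[0,0,0],0]], jaw=-1, squeeze=70)

```text
clock: 4.75
tcp_pos: [520.5, -273.6, 90.6]
tool_rot: [[0.995, -0.097, 0.0], [-0.097, -0.995, -0.0], [0.0, 0.0, -1.0]]
contact_force: [-1.2, -0.4, 4.1]
gripper_width: 19.2
finger_force: 68.5
```

Request:
step_arm(motion=[[[0,0,-5],0],[[0,0,-15],0],[[0,0,-25],0],[[0,0,-30],0],[[0,0,-30],0],[[0,0,-10],0],[[0,0,0],0],[[0,0,0],0]])

```text
clock: 5.75
tcp_pos: [519.6, -273.2, 204.0]
tool_rot: [[0.995, -0.097, -0.002], [-0.097, -0.995, 0.001], [-0.002, -0.001, -1.0]]
contact_force: [-0.5, 0.2, -1.6]
gripper_width: 18.9
finger_force: 68.4
```

```bash
python3 - <<'E'
from cell import ctrl,optics
import cv2,numpy as np
o=ctrl.get_obs(); print({k:np.round(o[k],3).tolist() for k in("clock","tcp_pos","tool_rot","gripper_width","contact_force","ft_torque")})
f=optics.grab_frame("side")["pixels"][:,:,::-1]; w=optics.grab_frame("wrist")["pixels"][:,:,::-1]
c=np.zeros((480,800,3),np.uint8); c[:,:480]=cv2.resize(f[210:370,290:450],(480,480),interpolation=cv2.INTER_CUBIC); c[:,480:]=w[:,162:482]
cv2.imwrite("pics/g1.png",c)
E
```

```text
{'clock': 5.75, 'tcp_pos': [519.631, -273.237, 204.038], 'tool_rot': [[0.995, -0.097, -0.002], [-0.097, -0.995, 0.001], [-0.002, -0.001, -1.0]], 'gripper_width': 18.908, 'contact_force': [-0.493, 0.209, -1.565], 'ft_torque': [0.057, 0.013, -0.06]}
```

View pics/g1.png

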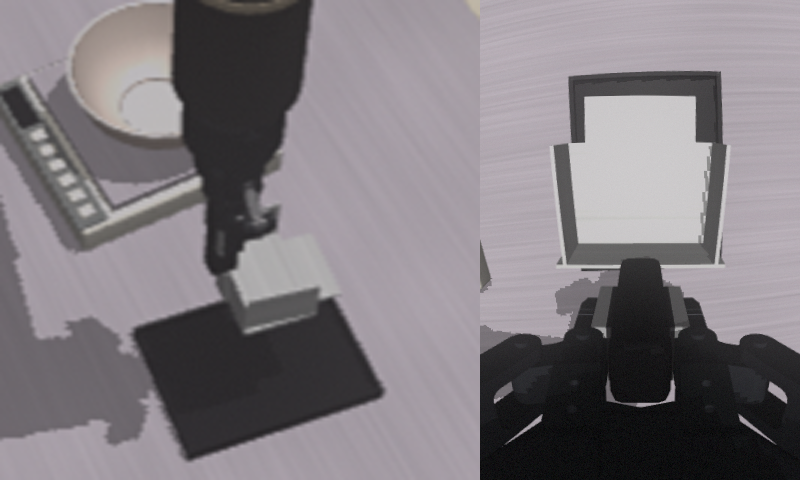

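The scoop is lifted cleanly and sits square in the fingers. In wrist pixels the nose edge is at (267–378, 97) and the back wall top at (238–405, 267). Next I'll estimate its pitch in the grip.

```bash
cat >> h.py <<'E'
def wproj(P):
    w=np.load("wrist.npz");H=np.linalg.inv(w["H"]);K=w["K"]; c=np.atleast_2d(P)@H[:3,:3].T+H[:3,3]
    x,y,z=c[:,0],-c[:,1],-c[:,2]; r=np.hypot(x,y); th=np.arctan2(r,z); return np.c_[K[0,2]+K[0,0]*th*x/r,K[1,2]+K[1,1]*th*y/r]
SC=np.array([[45,32,0],[45,-32,0],[-45,39,40],[-45,-39,40]],float) # image left = tool -y = scoop +y
def scoop_tool(p,L=SC): # p: pitch(nose up +), yaw, dx, dy ; scoop points in tool frame, pivot at grip (dz: underside 86.6 below TCP)
    L=np.asarray(L,float)-[-50,0,94.6]; c,s=np.cos(p[0]),np.sin(p[0])
    x=c*L[:,0]-s*L[:,2]; z=s*L[:,0]+c*L[:,2]; cy,sy=np.cos(p[1]),np.sin(p[1]); y=-L[:,1]
    return np.c_[cy*x-sy*y+p[2],sy*x+cy*y+p[3],-8-z]
def scoop_fit(uv):
    f=lambda p:(wproj(scoop_tool(p))-uv).ravel(); r=least_squares(f,[0,0,0,0]); return r.x.round(3),np.abs(r.fun).max()
E
python3 - <<'E'
from h import *
print(scoop_fit(np.array([(267,97),(378,97),(238,267),(405,267)])))
E
```

```text
(array([-0.015,  0.005,  0.184, -0.301]), np.float64(8.487830213361434))
```

```bash
sed -i 's/\[-45,39,40\],\[-45,-39,40\]/[-45,44,40],[-45,-44,40]/' h.py; python3 - <<'E'
from h import *
print(scoop_fit(np.array([(267,97),(378,97),(238,267),(405,267)])))
# pan axis
pan=np.array([591.6,287.6]);y=.061; u=np.array([np.cos(y),np.sin(y)]);n=np.array([-u[1],u[0]])
B=np.array([[615.2,270.1],[610.5,315.9],[658.2,264.2],[651.3,309.9],[698.7,273.9],[692.6,320.4]])
print("balls in pan",np.c_[(B-pan)@u,(B-pan)@n].round(1).tolist())
E
```

```text
(array([-0.011,  0.004, -0.323, -0.296]), np.float64(1.1855834038888133))
balls in pan [[22.5, -18.9], [20.6, 27.1], [65.0, -27.4], [60.9, 18.6], [106.1, -20.2], [102.8, 26.6]]
```

Request:
step_arm(motion=[[[0,0,-20],0],[[-4,-25,-36],0],[[-8,-50,0],0],[[-10,-58,0],0],[[-10,-60,0],0],[[-10,-60,0],0],[[-10,-60,0],0],[[-10,-60,0],0],[[-10,-60,0],0],[[-9,-50,0],0]])

```text
clock: 7.1
tcp_pos: [485.7, 217.2, 260.6]
tool_rot: [[0.995, -0.096, -0.001], [-0.096, -0.995, -0.001], [-0.001, 0.001, -1.0]]
contact_force: [1.3, 0.1, -1.0]
gripper_width: 19.5
finger_force: 68.7
```

Request:
step_arm(motion=[[[-6,-40,0],0],[[-4,-24,0],0],[[0,0,0],-0.079],[[0,0,0],-0.079],[[0,0,0],0],[[0,0,0],0],[[0,0,0],0]])

```text
clock: 7.98
tcp_pos: [482.7, 279.5, 261.3]
tool_rot: [[0.998, 0.06, -0.0], [0.06, -0.998, -0.0], [-0.0, 0.0, -1.0]]
contact_force: [-0.5, 0.4, -1.5]
gripper_width: 19.3
finger_force: 68.7
```

```bash
python3 - <<'E'
from cell import ctrl,optics
import cv2,numpy as np
o=ctrl.get_obs(); print({k:np.round(o[k],3).tolist() for k in("clock","tcp_pos","tool_rot","joint_velocities","gripper_width")})
np.savez("pose2.npz",p=o["tcp_pos"],R=o["tool_rot"])
w=optics.grab_frame("wrist")["pixels"][:,:,::-1]
cv2.imwrite("pics/w2.png",cv2.resize(w[0:300,120:520],None,fx=2,fy=2,interpolation=cv2.INTER_CUBIC))
E
```

```text
{'clock': 7.975, 'tcp_pos': [482.696, 279.514, 261.255], 'tool_rot': [[0.998, 0.06, -0.0], [0.06, -0.998, -0.0], [-0.0, 0.0, -1.0]], 'joint_velocities': [0.002, -0.003, 0.002, 0.002, -0.001, 0.005], 'gripper_width': 19.269}
```

View pics/w2.png

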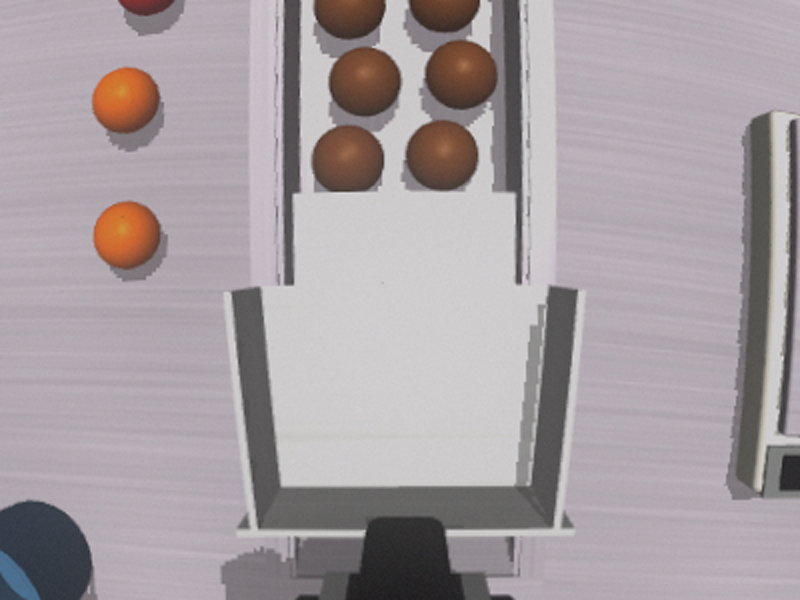

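The wrist view shows the scoop lined up over the pan. Pan inner rims are near crop x=278 and 524, and the ball pairs lie straight ahead at crop (347,158)/(442,154), (365,81)/(461,75) and (349,5)/(444,0).

```bash
python3 - <<'E'
from h import *
d=np.load("pose2.npz"); a=(d["p"],d["R"]); W=lambda l,z:((wray([(120+u/2,v/2) for u,v in l],z,*a)-a[0])@a[1]).round(1).tolist()
print("floor edges L/R",W([(301,60),(299,190),(495,60),(494,190)],4)); print("rim",W([(281,20),(277,260),(522,20),(527,260)],60))
print("outer flange",W([(249,20),(249,250),(553,20),(555,250)],60))
print("balls",W([(347,158),(442,154),(365,81),(461,75),(349,5),(444,0)],22)); print("near end inner rim",W([(295,577),(518,577)],60))
print("nose",W([(293,193),(515,193)],261.3-87.6-0))
print("bowl-ish target"); print(to_tool([491.8,281.5,90]))
E
```

```text
floor edges L/R [[184.1, -53.4, 257.2], [112.9, -54.2, 257.2], [183.7, 47.2, 257.2], [112.6, 46.3, 257.2]]
rim [[188.3, -55.1, 201.2], [75.5, -56.6, 201.2], [188.0, 52.9, 201.2], [75.4, 54.7, 201.3]]
outer flange [[189.5, -69.8, 201.2], [80.6, -69.3, 201.2], [189.1, 67.1, 201.2], [80.4, 67.4, 201.3]]
balls [[126.5, -27.9, 239.2], [128.4, 18.6, 239.2], [166.4, -19.1, 239.2], [169.8, 28.1, 239.2], [208.3, -27.3, 239.2], [210.9, 19.9, 239.2]]
near end inner rim [[-76.3, -53.8, 201.3], [-76.4, 55.9, 201.3]]
nose [[93.9, -32.3, 87.5], [93.8, 32.3, 87.5]]
bowl-ish target
(array([  9.2,  -1.4, 171.3]), None)
```

Request:
step_arm(motion=[[[0,-1,25],0],[[0,0,40],0],[[0,0,40],0],[[0,0,35],0],[[0,0,18],0],[[0,0,8],0],[[0,0,3],0],[[0,0,0],0],[[0,0,0],0]])

```text
clock: 9.15
tcp_pos: [482.9, 281.1, 93.1]
tool_rot: [[0.998, 0.061, 0.001], [0.061, -0.998, 0.001], [0.001, -0.001, -1.0]]
contact_force: [-0.0, 0.6, -0.9]
gripper_width: 19.6
finger_force: 68.8
```

Request:
step_arm(motion=[[[0,0,1],0],[[0,0,0],0],[[0,0,0],0]])

```text
clock: 9.52
tcp_pos: [482.6, 280.7, 91.4]
tool_rot: [[0.998, 0.061, 0.0], [0.061, -0.998, 0.0], [0.0, -0.0, -1.0]]
contact_force: [-0.6, 0.6, -0.6]
gripper_width: 19.5
finger_force: 68.8
```

Not touching yet (weight only), so a bit lower.

Request:
step_arm(motion=[[[0,0,1],0],[[0,0,0.5],0],[[0,0,0],0],[[0,0,0],0]])

```text
clock: 10.02
tcp_pos: [482.7, 280.7, 90.6]
tool_rot: [[0.998, 0.061, 0.0], [0.061, -0.998, 0.0], [0.0, -0.0, -1.0]]
contact_force: [-3.3, -1.1, 7.3]
gripper_width: 19.5
finger_force: 69.8
```

Request:
step_arm(motion=[[[4,0,-0.3],0],[[8,0,0],0],[[10,0,0],0],[[10,0,0],0],[[10,0,0],0],[[10,0,0],0],[[10,0,0],0],[[10,0,0],0],[[10,0,0],0],[[10,0,0],0]])

```text
clock: 11.28
tcp_pos: [574.2, 286.0, 90.7]
tool_rot: [[0.998, 0.061, -0.001], [0.061, -0.998, -0.001], [-0.001, 0.001, -1.0]]
contact_force: [-9.1, -1.1, 11.0]
gripper_width: 19.2
finger_force: 70.4
```

Request:
step_arm(motion=[[[10,0,0],0],[[10,0,0],0],[[8,0,0],0],[[6,0,0],0],[[4,0,0],0],[[0,0,0],0],[[0,0,0],0]])

```text
clock: 12.15
tcp_pos: [611.8, 288.1, 90.7]
tool_rot: [[0.998, 0.061, -0.001], [0.061, -0.998, -0.001], [-0.001, 0.001, -1.0]]
contact_force: [-6.5, -1.5, 8.9]
gripper_width: 19.3
finger_force: 70.3
```

```bash
python3 - <<'E'
from cell import ctrl,optics
import cv2,numpy as np
o=ctrl.get_obs(); print({k:np.round(o[k],3).tolist() for k in("clock","tcp_pos","tool_rot","contact_force","gripper_width")})
w=optics.grab_frame("wrist")["pixels"][:,:,::-1]
cv2.imwrite("pics/w3.png",cv2.resize(w[0:300,120:520],None,fx=1.5,fy=1.5,interpolation=cv2.INTER_CUBIC))
E
```

```text
{'clock': 12.15, 'tcp_pos': [611.796, 288.085, 90.708], 'tool_rot': [[0.998, 0.061, -0.001], [0.061, -0.998, -0.001], [-0.001, 0.001, -1.0]], 'contact_force': [-6.506, -1.535, 8.92], 'gripper_width': 19.3}
```

View pics/w3.png

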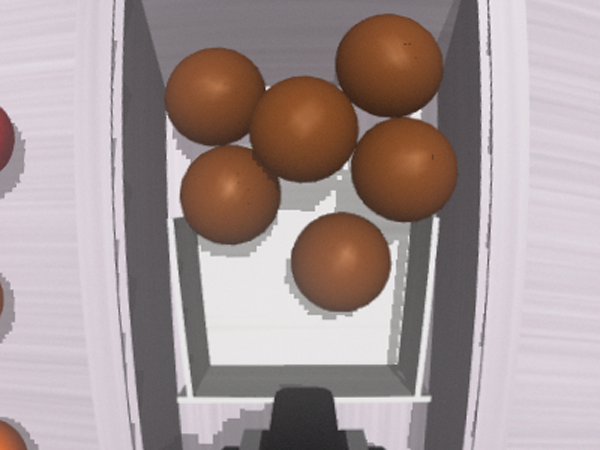

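Three balls are going in: one is inside at (341,262), with two at the nose at (230,195) and (405,170). The other three are against the end slope. I'll push on to the end wall.

Request:
step_arm(motion=[[[5,0,0],0],[[6,0,0],0],[[5,0,0],0],[[3,0,0],0],[[0,0,0],0],[[0,0,0],0]])

```text
clock: 12.95
tcp_pos: [631.0, 289.3, 90.7]
tool_rot: [[0.998, 0.061, -0.001], [0.061, -0.998, -0.001], [-0.001, 0.001, -1.0]]
contact_force: [-6.2, -1.9, 8.3]
gripper_width: 19.4
finger_force: 70.0
```

```bash
cat >> h.py <<'E'
def balls_img(px):
    hsv=cv2.cvtColor(px,cv2.COLOR_RGB2HSV); m=cv2.inRange(hsv,(3,90,30),(14,255,175)); m=cv2.morphologyEx(m,cv2.MORPH_OPEN,np.ones((5,5)))
    g=cv2.GaussianBlur(m,(5,5),0); c=cv2.HoughCircles(g,cv2.HOUGH_GRADIENT,1,25,param1=100,param2=9,minRadius=22,maxRadius=48)
    return [] if c is None else c[0].round(0).astype(int).tolist(), m
def ball_tool(uvr,zt): # tool-frame position of ball centre at tool z
    P=wray([(u,v) for u,v,_ in uvr],zt,np.zeros(3),np.eye(3)); return P.round(0)
E
python3 - <<'E'
from h import *
from cell import ctrl,optics
f=optics.grab_frame("wrist")["pixels"]; np.save("w4.npy",f)
c,m=balls_img(f); print(c); zt=86.6-20
for b,p in zip(c,ball_tool(c,zt)): print(b,"scoop xy",p[0]-50,-p[1])
o=ctrl.get_obs();print(o["contact_force"],o["tcp_pos"])
g=cv2.imread("pics/w3.png"); # same detector on the previous view, as a check
c,m=balls_img(cv2.resize(g,(400,300))[:,:,::-1].copy()); print([(u+120,v,r) for u,v,r in c])
E
```

```text
[[282, 202, 33], [256, 112, 32], [352, 96, 34], [346, 222, 31], [370, 162, 33], [300, 146, 35], [118, 330, 25], [88, 230, 36], [14, 392, 29]]
[282, 202, 33] scoop xy -15.0 22.0
[256, 112, 32] scoop xy 34.0 35.0
[352, 96, 34] scoop xy 42.0 -16.0
[346, 222, 31] scoop xy -27.0 -13.0
[370, 162, 33] scoop xy 6.0 -26.0
[300, 146, 35] scoop xy 15.0 12.0
[118, 330, 25] scoop xy -102.0 141.0
[88, 230, 36] scoop xy -30.0 149.0
[14, 392, 29] scoop xy -189.0 297.0
[-5.02507973 -1.85274917  7.23595739] [631.02561177 289.35368004  90.71715958]
[(264, 64, 33), (390, 114, 34), (380, 44, 34), (346, 174, 32), (324, 86, 35), (272, 128, 31)]
```

Four balls are well inside the scoop, at scoop x −27 to 15, and two are at the nose. I'll lift straight up slowly.

Request:
step_arm(motion=[[[0,0,-3],0],[[0,0,-6],0],[[0,0,-8],0],[[0,0,-9],0],[[0,0,-9],0],[[0,0,-9],0],[[0,0,-8],0],[[0,0,-6],0],[[0,0,-3],0],[[0,0,-1],0]])

```text
clock: 14.25
tcp_pos: [627.5, 285.6, 143.1]
tool_rot: [[0.998, 0.055, -0.013], [0.054, -0.998, -0.007], [-0.014, 0.007, -1.0]]
contact_force: [11.9, -7.8, -41.7]
gripper_width: 19.4
finger_force: 95.9
```

```bash
python3 - <<'E'
from h import *
from cell import ctrl,optics
f=optics.grab_frame("wrist")["pixels"]; np.save("w5.npy",f)
c,m=balls_img(f)
for b,p in zip(c,ball_tool(c,66)): print(b,"scoop xy",p[0]-50,-p[1])
o=ctrl.get_obs();print(o["contact_force"],o["ft_torque"],o["tcp_pos"],o["clock"])
cv2.imwrite("pics/w5.png",np.hstack([f[0:300,120:520,::-1],f[0:300,120:520,::-1]*(m[0:300,120:520,None]>0)]))
E
```

```text
[252, 114, 30] scoop xy 33.0 37.0
[360, 150, 31] scoop xy 13.0 -20.0
[292, 148, 32] scoop xy 14.0 16.0
[366, 80, 31] scoop xy 50.0 -23.0
[306, 78, 28] scoop xy 51.0 8.0
[6, 408, 32] scoop xy -217.0 326.0
[116, 206, 26] scoop xy -15.0 124.0
[132, 298, 23] scoop xy -76.0 123.0
[164, 246, 38] scoop xy -41.0 94.0
[  9.13778039  -7.71994404 -37.74579234] [-2.47867    -2.24636902 -1.56098857] [627.4945561  285.60109297 143.22324554] 14.3
```

View pics/w5.png

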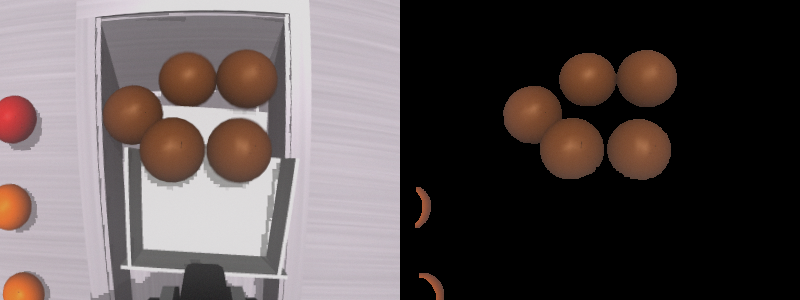

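The lift jammed. There is about 40 N down on the scoop and it has yawed against the right pan wall, with a ball wedged at the left of the nose (crop (133,114)). Only five balls are visible. I'll lower to relieve the jam before anything pops out.

Request:
step_arm(motion=[[[0,0,5],0],[[0,0,5],0],[[0,0,5],0],[[0,0,4],0],[[0,0,0],0]])

```text
clock: 14.92
tcp_pos: [628.9, 286.6, 133.5]
tool_rot: [[0.998, 0.059, -0.005], [0.059, -0.998, -0.006], [-0.006, 0.005, -1.0]]
contact_force: [-7.7, -8.5, 4.5]
gripper_width: 19.1
finger_force: 98.7
```

```bash
python3 - <<'E'
from h import *
from cell import ctrl,optics
o=ctrl.get_obs();print(o["contact_force"],o["ft_torque"],o["tcp_pos"],np.round(o["tool_rot"],3).tolist(),o["clock"])
f=optics.grab_frame("wrist")["pixels"]; np.save("w6.npy",f)
c,m=balls_img(f)
for b,p in zip(c,ball_tool(c,66)): print(b,"scoop xy",p[0]-50,-p[1])
for n in("scene","side"):
    f=optics.grab_frame(n)["pixels"]; np.save(n+"6.npy",f); _,m=balls_img(f)
    hsv=cv2.cvtColor(f,cv2.COLOR_RGB2HSV); m=cv2.inRange(hsv,(3,90,30),(14,255,175)); k,l,s,ce=cv2.connectedComponentsWithStats(m)
    print(n,[(s[i].tolist()) for i in range(1,k) if s[i,4]>25 and s[i,4]<1500])
E
```

```text
[-7.7287113  -8.52029879  4.51522796] [-4.88017245  3.52992231 -1.3236732 ] [628.90864387 286.55617043 133.46235396] [[0.998, 0.059, -0.005], [0.059, -0.998, -0.006], [-0.006, 0.005, -1.0]] 14.925
[254, 112, 28] scoop xy 34.0 36.0
[306, 76, 27] scoop xy 52.0 8.0
[122, 212, 25] scoop xy -19.0 120.0
[124, 308, 26] scoop xy -84.0 131.0
[4, 424, 24] scoop xy -247.0 349.0
[360, 276, 28] scoop xy -58.0 -22.0
[160, 256, 34] scoop xy -47.0 97.0
scene [[135, 86, 33, 34, 904], [209, 87, 32, 35, 884], [14, 121, 8, 10, 30], [16, 135, 15, 6, 29], [1, 140, 10, 10, 27], [15, 148, 8, 14, 32], [41, 204, 17, 17, 48], [539, 209, 25, 32, 543], [530, 253, 22, 11, 102], [426, 263, 10, 9, 70], [493, 268, 15, 14, 72], [500, 290, 15, 15, 76], [463, 303, 14, 14, 148], [450, 313, 14, 13, 146], [2, 439, 11, 8, 29], [0, 460, 15, 10, 32]]
side [[83, 0, 23, 12, 71], [106, 6, 15, 9, 39], [236, 107, 17, 25, 297], [240, 145, 16, 8, 56], [298, 147, 10, 11, 83], [278, 154, 10, 10, 85], [330, 154, 9, 8, 60], [340, 159, 9, 8, 60], [286, 180, 8, 8, 50], [17, 302, 39, 178, 1272], [72, 448, 56, 32, 1378]]
```

```bash
python3 - <<'E'
import numpy as np,cv2
w=np.load("w6.npy");s=np.load("scene6.npy");d=np.load("side6.npy")
c=np.zeros((600,800,3),np.uint8)
c[:300,:400]=w[0:300,120:520]; c[:300,400:]=cv2.resize(d[80:230,200:400],(400,300),interpolation=cv2.INTER_CUBIC)
c[300:,:400]=cv2.resize(s[225:345,380:540],(400,300),interpolation=cv2.INTER_CUBIC); c[300:,400:]=w[180:480,120:520]
cv2.imwrite("pics/m6.png",c[:,:,::-1])
E
```

```text
(no output)
```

View pics/m6.png

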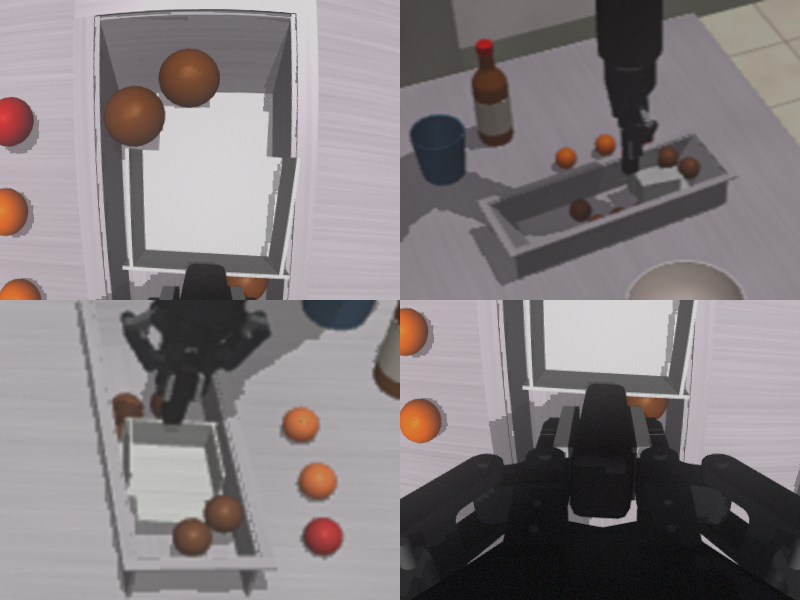

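The balls tipped out under the scoop while it was jammed. All six are still inside the pan: two at the far end at wrist-crop (190,78) and (134,115), and about four in the near half. Nothing was spilled. I'll free the scoop by backing off, then re-enter.

Request:
step_arm(motion=[[[-5,-1,-1],0],[[-8,-1,-1],0],[[-8,0,0],0],[[-6,0,0],0],[[0,0,0],0]])

```text
clock: 15.7
tcp_pos: [602.2, 286.4, 134.2]
tool_rot: [[0.998, 0.059, -0.005], [0.059, -0.998, -0.006], [-0.006, 0.006, -1.0]]
contact_force: [-2.7, -9.8, -4.5]
gripper_width: 19.3
finger_force: 89.0
```

```bash
cat >> h.py <<'E'
def report(tag,zt=66):
    from cell import ctrl,optics
    o=ctrl.get_obs();print({k:np.round(o[k],2).tolist() for k in("clock","tcp_pos","contact_force","ft_torque","gripper_width","finger_force")},"yaw",round(float(np.arctan2(o["tool_rot"][1][0],o["tool_rot"][0][0])),3))
    f=optics.grab_frame("wrist")["pixels"]; np.save(tag+".npy",f); c,m=balls_img(f)
    for b,p in zip(c,ball_tool(c,zt)):
        if 190<b[0]<450 and b[1]<300: print(b,"scoop xy",p[0]-50,-p[1])
    # scoop white/rim corners: strong vertical/horizontal layout left to scoop_fit
    return o,f
E
python3 - <<'E'
from h import *
report("w7")
E
```

```text
{'clock': 15.7, 'tcp_pos': [602.15, 286.44, 134.19], 'contact_force': [-2.69, -9.81, -4.47], 'ft_torque': [-4.8, 1.27, -0.79], 'gripper_width': 19.27, 'finger_force': 89.0} yaw 0.059
[256, 94, 29] scoop xy 43.0 35.0
```

Request:
step_arm(motion=[[[-4,2,0],0],[[-4,2,0],0],[[0,0,0],0]])

```text
clock: 16.12
tcp_pos: [595.9, 284.5, 135.4]
tool_rot: [[0.998, 0.061, -0.001], [0.061, -0.998, -0.002], [-0.001, 0.002, -1.0]]
contact_force: [-1.7, -6.2, -2.2]
gripper_width: 19.2
finger_force: 83.1
```

Request:
step_arm(motion=[[[0,0,-3],0],[[0,0,-3],0],[[0,0,-2],0],[[0,0,0],0]])

```text
clock: 16.62
tcp_pos: [595.8, 283.9, 143.3]
tool_rot: [[0.998, 0.06, -0.002], [0.06, -0.998, -0.003], [-0.002, 0.003, -1.0]]
contact_force: [-1.5, -6.6, -2.2]
gripper_width: 18.8
finger_force: 85.3
```

```bash
python3 - <<'E'
from h import *
o,f=report("w8")
g=cv2.cvtColor(f,cv2.COLOR_RGB2GRAY).astype(int)
for v in (100,110,120,130,145,155,165,180,200,220,240,255,262,268,274,280): 
    r=g[v,225:430]; print(v,''.join(' .:-=+*#%@'[min(9,x//26)] for x in r[::2]))
E
```

```text
{'clock': 16.62, 'tcp_pos': [595.76, 283.91, 143.27], 'contact_force': [-1.53, -6.63, -2.21], 'ft_torque': [-3.29, 0.96, -0.57], 'gripper_width': 18.79, 'finger_force': 85.26} yaw 0.06
[252, 90, 28] scoop xy 46.0 37.0
100 ::::::------------:--:-::::::=#################################################==+=--------+##*########
110 :--:::::::::::::::::::::::=#####################################################++=---:----*##*########
120 -:--:::::-++==--==++++++++###########################%##########################+==--------*#+#########
130 -----:-::-++++++++++=+++++######################################%###############+==--------*###########
145 -:----:---##*###+###############################################################=+=--------##*#########
155 +:------=##------*##########################%######%#####%%########################****=---=+=+########
165 *--------#*------+#########################%######%##################################*+-------*########
180 #--------##=------#############################%%############%#####################*+#-------##########
200 *+:------=#+------*##############################################################+++#-------###########
220 **--------*#------=#############################################################+++*------=#####*#*##**
240 =**-------=##------*###########################################################+++-------##*#**********
255 ***=:------*#---------------------------------------------------------------------------##*=***********
262 *=**---::--+#=-------------------------------------------------------------------------+##+************
268 *=**-:--*##################***+++===-----:....:....:.......----------------------------##-=**********##
274 **=*=:::-:-::***********+====:::::::::::....................*###**##########################***********
280 **=*+:-::::::=*******========-:::::::::.....................:=:.:::::::::=*=====::::::::**+************
```

Request:
step_arm(motion=[[[-15,0,0],0],[[-25,0,0],0],[[-15,0,0],0],[[0,0,0],0],[[0,0,0],0]])

```text
clock: 17.3
tcp_pos: [542.3, 283.1, 143.8]
tool_rot: [[0.998, 0.062, 0.001], [0.062, -0.998, 0.001], [0.002, -0.001, -1.0]]
contact_force: [-0.5, 0.7, -0.8]
gripper_width: 19.4
finger_force: 79.1
```

```bash
python3 - <<'E'
from h import *
o,f=report("w9")
E
```

```text
{'clock': 17.3, 'tcp_pos': [542.28, 283.07, 143.79], 'contact_force': [-0.5, 0.68, -0.81], 'ft_torque': [0.01, -0.01, 0.02], 'gripper_width': 19.37, 'finger_force': 79.06} yaw 0.062
[270, 30, 27] scoop xy 79.0 27.0
[374, 126, 24] scoop xy 26.0 -27.0
```

Request:
step_arm(motion=[[[0,0,-15],0],[[0,0,-30],0],[[0,0,-35],0],[[0,0,-25],0],[[-15,0,-12],0],[[-25,0,0],0],[[-20,0,0],0],[[0,0,0],0],[[0,0,0],0],[[0,0,0],0]])

```text
clock: 18.6
tcp_pos: [482.0, 278.7, 259.8]
tool_rot: [[0.998, 0.061, -0.0], [0.061, -0.998, -0.0], [-0.0, 0.0, -1.0]]
contact_force: [-0.4, -0.5, -1.3]
gripper_width: 19.4
finger_force: 79.1
```

```bash
cat >> h.py <<'E'
PAN=np.array([591.6-3.,286.8]);PY=.061
def pan_xy(p):
    u=np.array([np.cos(PY),np.sin(PY)]);d=np.asarray(p)[:,:2]-PAN; return np.c_[d@u,d@[-u[1],u[0]]].round(0).tolist()
def scene_balls():
    from cell import optics
    out={}
    for n in("scene","side"):
        f=optics.grab_frame(n)["pixels"]; np.save(n+"_l.npy",f); hsv=cv2.cvtColor(f,cv2.COLOR_RGB2HSV); m=cv2.inRange(hsv,(3,90,30),(14,255,175))
        c4=proj(n,[[PAN[0]+a*np.cos(PY)-b*np.sin(PY),PAN[1]+a*np.sin(PY)+b*np.cos(PY),30] for a,b in[(-180,-60),(180,-60),(180,60),(-180,60)]])
        k=np.zeros(m.shape,np.uint8); cv2.fillConvexPoly(k,cv2.convexHull(c4.astype(np.int32)),255); m&=k
        q,l,s,ce=cv2.connectedComponentsWithStats(m); r=[(s[i].tolist(),onz(n,[(s[i,0]+s[i,2]/2-.5,s[i,1]+s[i,3]/2-.5)],22)) for i in range(1,q) if s[i,4]>12]
        print(n); [print("  ",a,pan_xy(b)) for a,b in r]
E
python3 - <<'E'
from h import *
o,f=report("w10"); d=(np.array(o["tcp_pos"]),np.array(o["tool_rot"])); c,m=balls_img(f)
print("wrist pan:",[(b,pan_xy(wray([b[:2]],22,*d))[0]) for b in c if 190<b[0]<450])
scene_balls()
g=cv2.cvtColor(f,cv2.COLOR_RGB2GRAY).astype(int)
for v in (92,95,98,101,104,110,145,240,258,262,265,268,271,274): print(v,''.join(' .:-=+*#%@'[min(9,x//26)] for x in g[v,225:430:2]))
E
```

```text
{'clock': 18.6, 'tcp_pos': [481.96, 278.73, 259.85], 'contact_force': [-0.37, -0.49, -1.26], 'ft_torque': [0.02, -0.03, 0.02], 'gripper_width': 19.42, 'finger_force': 79.13} yaw 0.061
[348, 76, 29] scoop xy 52.0 -14.0
wrist pan: [([348, 76, 29], [22.0, -27.0])]
scene
   [444, 250, 9, 11, 73] [[-74.0, 22.0]]
   [425, 259, 13, 34, 293] [[-4.0, -32.0]]
   [440, 266, 13, 12, 115] [[-17.0, 8.0]]
   [459, 303, 13, 12, 133] [[101.0, 35.0]]
side
   [323, 162, 9, 8, 60] [[102.0, 44.0]]
   [294, 179, 9, 8, 61] [[-16.0, 14.0]]
   [276, 183, 8, 7, 46] [[-75.0, 27.0]]
92 **********######*#----+###################################=-------------==-::-#*#######****************
95 **********######*#----+##################################----------------=--:-#*#######****************
98 **********######*#----+#################################=--------=-------=--:-#*#######****************
101 **********######*#----+#################+=----=+########-------====------:--:-#########****************
104 **********######=#----*##################**#####**#####*---------==------::-:-#+#######****************
1
[... 270 characters left out ...]
############################+*=------*##************
258 **********+#*--------------------------------------------------------------------------*#**************
262 *********-=##-----------------------------:::::::::::::--------------------------------##**************
265 ********===##---------------------------:..........::...:.:---------------------------=#*+*************
268 *******############################****=................:..---------------------------*#+-+************
271 *******************+*=+++++++********#*-...................=#######################***##+++************
274 ***********+=**+***+*:-----------------....................:+++++**********+#*##############***********
```

```bash
cat >> h.py <<'E'
def scoop_pose(px):
    """track 4 scoop corners from the level reference view pics/w2.png"""
    ref=cv2.resize(cv2.imread("pics/w2.png"),(400,300),interpolation=cv2.INTER_AREA); im=px[:,:,::-1].copy(); out=[]; sc=[]
    pts=[(266,97),(378,97),(240,266),(406,266)]
    for (u,v) in pts:
        t=ref[v-14:v+15,u-120-14:u-120+15]; w=im[max(0,v-40):v+41,u-40:u+41]; r=cv2.matchTemplate(w,t,cv2.TM_CCOEFF_NORMED)
        _,s,_,p=cv2.minMaxLoc(r); out.append((p[0]+14+u-40,p[1]+14+max(0,v-40))); sc.append(round(s,2))
    return np.array(out,float),sc
E
python3 - <<'E'
from h import *
f=np.load("w10.npy"); uv,s=scoop_pose(f); print(uv.tolist(),s); print("ref",scoop_fit(np.array([(266,97),(378,97),(240,266),(406,266)],float)),"now",scoop_fit(uv))
sc=np.load("scene_l.npy"); print([pan_xy(onz("scene",[(431.5,v)],22))[0] for v in(265,270,276,282,287)])
hsv=cv2.cvtColor(sc,cv2.COLOR_RGB2HSV); m=cv2.inRange(hsv,(3,90,30),(14,255,175))[245:296,420:456]
for r in m: print(''.join('#' if x else '.' for x in r))
E
```

```text
[[265.0, 78.0], [377.0, 108.0], [242.0, 267.0], [406.0, 273.0]] [0.68, 0.67, 0.93, 0.97]
ref (array([-0.018, -0.003,  0.486,  0.314]), np.float64(1.7256088552691153)) now (array([ 0.06 ,  0.036, -5.507, -1.453]), np.float64(13.31249957565393))
[[-40.0, -26.0], [-23.0, -28.0], [-3.0, -31.0], [17.0, -33.0], [33.0, -35.0]]
....................................
....................................
....................................
....................................
....................................
........................#######.....
........................########....
........................########....
........................#########...
........................#########...
.........................########...
.........................#.#####....
..........................#####.....
..........................#####.....
......#######............######.....
.....#########.............##.......
.....##########.....................
.....##########.....................
.....##########.....................
.....##########.....................
.....##########.....................
.
[... 408 characters left out ...]
.....##########.........#.........
........#########...................
........########....................
........#######.....................
.........######.....................
........########....................
........#########...................
.........#########..................
.........#########..................
.........#########..................
.........#########..................
.........#########..................
..........########..................
..........########..................
..........#######...................
..........######....................
....................................
....................................
....................................
```

```bash
python3 - <<'E'
from h import *
f=np.load("w10.npy"); g=cv2.cvtColor(f,cv2.COLOR_RGB2GRAY)
h=f[:,:,0].astype(int)-f[:,:,2]
np.set_printoptions(linewidth=250)
for v in range(80,150,4): print(v,g[v,250:410:4])
print("R-B"); 
for v in range(80,150,8): print(v,h[v,250:410:4])
E
```

```text
80 [191 192 192  82  84 197 202 202 200 201 201 203 200 203 202 203 203 203 202 199 202 200 135 132  67  71  70  72  70  68 116  76  77 201 202 200 203 180 177 173]
84 [191 191 194  84  83 196 203 201 202 203 202 202 203 202 202 202 201 202 203 204 201 201 138 136 133  76  63  65  71 131 127  75  76 203 201 202 202 172 172 175]
88 [191 193 195  81  85 197 203 200 199 201 203 200 202 201 201 202 202 202 202 202 204 200 201 136 116  77  81  79 128 128 128  77  78 200 201 201 203 179 176 177]
92 [192 191 193  84  83 194 201 199 201 200 201 202 199 202 200 203 202 202 201 202 202 202 202  77  85  89  92  89  85  77 127  80  78 202 201 200 203 174 171 172]
96 [189 191 193  83  83 195 202 198 198 201 202 201 199 201 203 203 200 204 201 201 203 201 118  83  89  93  94  93  90  84 102  80  79 202 201 200 202 175 172 175]
100 [190 191 193  84  86 195 202 201 198 201 201 200 199 202 173 130 128 181 202 204 204 202  75  82  89  98 113 104  95  87  77  78  79 200 201 201 202 173 173 175]
104 [191 191 183  82  84 192 200 202 202 202 202 200 202 180 178 181 181 184 153 201 204 181  92 101  90  95 
[... 2317 characters left out ...]
  6 18  1  0  1 29 42 53 60 65 69 62 51 37  1  0  1  2  1  1  1  0  1]
112 [ 1  2  0 -1  2  1  1  0  3  2  0  1  0  1  1 -1  1  0  1  1  0  0  1  0  2  2  2  2  1  1  0  1  2 -2  1  1  0  0 -1  0]
120 [ 2  0 -1  2  2  0  2  1  1  2  0  2  1  2  1  2  2  2  1  1  1  3  2  1  1  2  1  1  0  2  2  2  3 -1 -1  2  2  0  1  2]
128 [ 3  1  0  1  1  2  1  1  0  2  0  1  2  1  1  2  1  2  2  1  1  2  2  1 -1  1  1  2  2  1  1  1  1  2  3  2  1 -1  0  1]
136 [ 1  1 -1  2  2  0  1  1  0  1  1  0  2  2  0  0  0  2  2  1  1  3  1  3  0  1  2  1  1  3  1 -1  0  1  1  0  2  0  1  0]
144 [ 1  1  0  0  1  2  3  0  1  0  1  1  1  1  3  0  1  2  1  2  1  1  2  1  2  1  1  0  2  1  0  2  1  0  1  1  1  1 -1  0]
```

```bash
python3 - <<'E'
from h import *
uv=np.array([(270,106),(382,107),(242,268),(406,272)],float); print(scoop_fit(uv))
f=lambda p:np.r_[(wproj(scoop_tool(p[:4])+[0,0,p[4]])-uv).ravel()]
r=least_squares(f,[0]*5); print(r.x.round(3),np.abs(r.fun).max())
E
```

```text
(array([-0.078,  0.018,  1.293,  0.908]), np.float64(2.723697794455177))
[-0.041  0.018 -2.287  0.881  4.155] 2.925879322815092
```

Request:
step_arm(motion=[[[2,25,10],0],[[2,40,30],0],[[2,40,30],0],[[2,22,35],0],[[2,0,30],0],[[0,0,18],0],[[0,0,8],0],[[0,0,5],0],[[0,0,4],0],[[0,0,0],0]], squeeze=60)

```text
clock: 20.0
tcp_pos: [499.9, 153.1, 91.0]
tool_rot: [[0.998, 0.062, 0.002], [0.062, -0.998, 0.001], [0.002, -0.001, -1.0]]
contact_force: [-0.9, 0.1, -0.7]
gripper_width: 19.1
finger_force: 70.2
```

Request:
step_arm(motion=[[[0,0,1.5],0],[[0,0,1.5],0],[[0,0,1],0],[[0,0,0],0],[[0,0,0],0]])

```text
clock: 20.62
tcp_pos: [498.6, 152.6, 88.6]
tool_rot: [[0.998, 0.062, 0.0], [0.062, -0.998, 0.0], [0.0, -0.0, -1.0]]
contact_force: [-17.5, 1.3, 26.5]
gripper_width: 19.2
finger_force: 74.2
```

```bash
cat >> h.py <<'E'
def col(px,u,v0,v1,s=1): return cv2.cvtColor(px,cv2.COLOR_RGB2GRAY)[v0:v1:s,u].tolist()
E
python3 - <<'E'
from h import *
o,f=report("w11")
for u in(300,350): print("nose col",u,col(f,u,84,120)); 
for u in(255,395): print("back col",u,col(f,u,255,285))
g=cv2.cvtColor(f,cv2.COLOR_RGB2GRAY); print("nose row",g[115,255:280].tolist(),g[115,370:395].tolist())
E
```

```text
{'clock': 20.62, 'tcp_pos': [498.58, 152.63, 88.63], 'contact_force': [-17.46, 1.3, 26.51], 'ft_torque': [0.41, 5.45, 0.17], 'gripper_width': 19.23, 'finger_force': 74.19} yaw 0.062
nose col 300 [191, 194, 193, 194, 194, 193, 193, 191, 191, 192, 190, 190, 191, 189, 188, 205, 221, 221, 221, 221, 221, 221, 221, 221, 222, 222, 221, 220, 221, 221, 221, 221, 221, 221, 221, 221]
nose col 350 [193, 192, 189, 191, 193, 192, 193, 193, 191, 192, 192, 190, 190, 190, 193, 211, 221, 221, 220, 220, 220, 222, 220, 221, 221, 221, 221, 221, 221, 222, 220, 221, 220, 221, 222, 221]
back col 255 [106, 107, 108, 106, 107, 108, 107, 106, 105, 107, 116, 155, 217, 218, 218, 198, 190, 186, 190, 189, 191, 188, 189, 190, 190, 188, 188, 187, 188, 191]
back col 395 [91, 91, 93, 90, 91, 92, 89, 91, 91, 93, 110, 163, 217, 219, 216, 189, 184, 183, 181, 179, 180, 184, 187, 192, 190, 192, 191, 189, 185, 185]
nose row [197, 197, 197, 198, 197, 197, 199, 198, 200, 198, 198, 198, 204, 221, 222, 219, 220, 220, 220, 221, 220, 222, 221, 221, 220] [221, 221, 221, 221, 221, 221, 220, 199, 187, 187, 188, 187, 187, 186, 188, 188, 188, 191, 189, 189, 189, 189, 190, 190, 190]
```

Request:
step_arm(motion=[[[0,0,0],0],[[0,0,0],0],[[0,0,0.5],0],[[0,0,0],0]], squeeze=20)

```text
clock: 21.18
tcp_pos: [498.5, 152.6, 88.5]
tool_rot: [[0.998, 0.062, 0.0], [0.062, -0.998, 0.0], [0.0, -0.0, -1.0]]
contact_force: [-20.3, 0.5, 30.9]
gripper_width: 19.2
finger_force: 74.8
```

Request:
step_arm(motion=[[[0,0,0],0],[[0,0,0],0]], squeeze=90)

```text
clock: 21.42
tcp_pos: [498.4, 152.6, 88.5]
tool_rot: [[0.998, 0.062, 0.0], [0.062, -0.998, 0.0], [0.0, -0.0, -1.0]]
contact_force: [-21.0, 1.1, 31.4]
gripper_width: 19.2
finger_force: 86.7
```

Request:
step_arm(motion=[[[0,0,-10],0],[[0,0,-30],0],[[0,0,-40],0],[[0,0,-20],0],[[0,0,0],0],[[0,0,0],0]])

```text
clock: 22.18
tcp_pos: [499.0, 152.3, 184.8]
tool_rot: [[0.998, 0.061, -0.001], [0.061, -0.998, -0.0], [-0.001, 0.0, -1.0]]
contact_force: [0.4, -0.7, -1.5]
gripper_width: 19.3
finger_force: 87.9
```

```bash
python3 - <<'E'
from h import *
o,f=report("w12")
print(col(f,300,92,106),col(f,350,92,106),col(f,255,262,275),col(f,395,262,275))
scene_balls()
E
```

```text
{'clock': 22.18, 'tcp_pos': [499.0, 152.29, 184.84], 'contact_force': [0.4, -0.73, -1.53], 'ft_torque': [-0.07, 0.04, 0.02], 'gripper_width': 19.35, 'finger_force': 87.9} yaw 0.061
[204, 160, 22] scoop xy 9.0 65.0
[206, 116, 25] scoop xy 33.0 63.0
[210, 74, 29] scoop xy 56.0 60.0
[184, 184, 183, 186, 188, 185, 185, 186, 197, 214, 216, 216, 216, 216] [188, 188, 185, 181, 183, 183, 188, 187, 195, 212, 215, 215, 215, 214] [101, 101, 102, 103, 124, 186, 209, 210, 198, 187, 179, 179, 179] [89, 89, 88, 86, 124, 187, 212, 209, 181, 105, 94, 108, 125]
scene
   [441, 249, 12, 12, 110] [[-76.0, 18.0]]
   [425, 259, 13, 34, 288] [[-4.0, -32.0]]
   [440, 266, 13, 12, 115] [[-17.0, 8.0]]
   [459, 303, 14, 13, 135] [[102.0, 36.0]]
side
   [323, 162, 9, 9, 62] [[101.0, 42.0]]
   [275, 182, 10, 9, 71] [[-75.0, 27.0]]
```

Request:
step_arm(motion=[[[-6,-15,0],0],[[-14,-28,0],0],[[-16,-32,0],0],[[-15,-30,0],0],[[-9,-18,0],0],[[-3,-6,0],0],[[0,0,10],0],[[0,0,20],0],[[0,0,15],0],[[0,0,0],0]])

```text
clock: 23.58
tcp_pos: [428.3, 276.3, 139.1]
tool_rot: [[0.998, 0.06, -0.002], [0.06, -0.998, -0.002], [-0.002, 0.002, -1.0]]
contact_force: [-0.1, 0.1, -0.2]
gripper_width: 19.1
finger_force: 88.0
```

```bash
python3 - <<'E'
from h import *
o,f=report("w13",zt=86.6+139.8-226.4+20)
print(pan_xy([o["tcp_pos"]]));scene_balls()
E
```

```text
{'clock': 23.58, 'tcp_pos': [428.27, 276.25, 139.07], 'contact_force': [-0.07, 0.11, -0.17], 'ft_torque': [0.01, 0.02, -0.02], 'gripper_width': 19.14, 'finger_force': 88.04} yaw 0.06
[308, 32, 25] scoop xy 64.0 6.0
[372, 66, 24] scoop xy 50.0 -20.0
[370, 12, 24] scoop xy 73.0 -19.0
[[-161.0, -1.0]]
scene
   [441, 251, 12, 10, 92] [[-72.0, 18.0]]
   [425, 259, 13, 34, 288] [[-4.0, -32.0]]
   [440, 266, 13, 12, 113] [[-17.0, 8.0]]
   [459, 303, 13, 12, 130] [[101.0, 35.0]]
side
   [323, 162, 9, 8, 59] [[102.0, 44.0]]
   [294, 179, 9, 8, 60] [[-16.0, 14.0]]
```

Request:
step_arm(motion=[[[0,0,5],0],[[0,0,3],0],[[0,0,0],0],[[0,0,0],0]])

```text
clock: 24.22
tcp_pos: [428.7, 277.5, 132.7]
tool_rot: [[0.998, 0.061, 0.0], [0.061, -0.998, 0.0], [0.0, -0.0, -1.0]]
contact_force: [-0.5, -0.4, -1.8]
gripper_width: 19.0
finger_force: 88.0
```

Request:
step_arm(motion=[[[0,0,1],0],[[0,0,0.7],0],[[0,0,0],0],[[0,0,0],0]])

```text
clock: 24.72
tcp_pos: [428.7, 277.4, 130.9]
tool_rot: [[0.998, 0.061, 0.0], [0.061, -0.998, 0.0], [0.0, -0.0, -1.0]]
contact_force: [-0.1, -0.8, -2.6]
gripper_width: 18.9
finger_force: 88.0
```

Request:
step_arm(motion=[[[0,0,1],0],[[0,0,0],0],[[0,0,0],0]])

```text
clock: 25.1
tcp_pos: [428.7, 277.5, 129.9]
tool_rot: [[0.998, 0.061, 0.0], [0.061, -0.998, 0.0], [0.0, -0.0, -1.0]]
contact_force: [0.2, -1.2, -1.3]
gripper_width: 19.2
finger_force: 88.0
```

Request:
step_arm(motion=[[[0,0,1],0],[[0,0,0],0],[[0,0,0],0]])

```text
clock: 25.48
tcp_pos: [428.8, 277.5, 129.0]
tool_rot: [[0.998, 0.061, 0.0], [0.061, -0.998, 0.0], [0.0, -0.0, -1.0]]
contact_force: [0.7, 0.3, -0.1]
gripper_width: 19.2
finger_force: 88.1
```

Request:
step_arm(motion=[[[0,0,1],0],[[0,0,0],0],[[0,0,0],0]])

```text
clock: 25.85
tcp_pos: [429.0, 277.8, 128.3]
tool_rot: [[0.998, 0.061, 0.001], [0.061, -0.998, 0.001], [0.001, -0.001, -1.0]]
contact_force: [0.5, 0.0, 3.7]
gripper_width: 19.0
finger_force: 88.7
```

Request:
step_arm(motion=[[[5,0,0],0],[[10,0,0.2],0],[[12,0,0.2],0],[[12,0,0.2],0],[[12,0,0.2],0],[[12,0,0],0],[[12,0,0],0],[[10,0,0],0],[[6,0,0],0],[[0,0,0],0]])

```text
clock: 27.1
tcp_pos: [521.5, 283.4, 127.7]
tool_rot: [[0.998, 0.061, 0.002], [0.061, -0.998, 0.001], [0.002, -0.001, -1.0]]
contact_force: [0.4, 0.2, 8.5]
gripper_width: 18.8
finger_force: 89.3
```

```bash
python3 - <<'E'
from h import *
o,f=report("w14"); print(pan_xy([o["tcp_pos"]]));scene_balls()
E
```

```text
{'clock': 27.1, 'tcp_pos': [521.5, 283.4, 127.73], 'contact_force': [0.39, 0.16, 8.49], 'ft_torque': [0.0, -0.71, 0.02], 'gripper_width': 18.8, 'finger_force': 89.34} yaw 0.061
[376, 94, 27] scoop xy 43.0 -28.0
[378, 42, 29] scoop xy 72.0 -29.0
[372, 154, 29] scoop xy 11.0 -26.0
[[-67.0, 1.0]]
scene
   [427, 273, 14, 32, 241] [[38.0, -31.0]]
   [446, 282, 7, 3, 18] [[21.0, 10.0]]
   [459, 303, 14, 12, 134] [[101.0, 36.0]]
side
   [323, 162, 9, 8, 60] [[102.0, 44.0]]
```

Request:
step_arm(motion=[[[0,0,-4],0],[[0,0,-15],0],[[-20,0,-20],0],[[-35,0,-10],0],[[-25,0,0],0],[[-7,0,0],0],[[0,0,0],0],[[0,0,0],0]])

```text
clock: 28.25
tcp_pos: [433.3, 277.8, 176.1]
tool_rot: [[0.998, 0.061, 0.0], [0.061, -0.998, -0.0], [0.0, 0.0, -1.0]]
contact_force: [-0.3, 1.2, -0.4]
gripper_width: 18.8
finger_force: 88.1
```

```bash
python3 - <<'E'
from h import *
o,f=report("w15"); d=(np.array(o["tcp_pos"]),np.array(o["tool_rot"])); c,m=balls_img(f); print(pan_xy([o["tcp_pos"]]))
print("wrist pan:",[(b,pan_xy(wray([b[:2]],22,*d))[0]) for b in c if 190<b[0]<450]);scene_balls()
print(col(f,300,92,106),col(f,350,92,106),col(f,255,262,275),col(f,395,262,275))
E
```

```text
{'clock': 28.25, 'tcp_pos': [433.31, 277.84, 176.08], 'contact_force': [-0.34, 1.2, -0.42], 'ft_torque': [-0.01, 0.05, -0.01], 'gripper_width': 18.84, 'finger_force': 88.09} yaw 0.061
[364, 38, 22] scoop xy 74.0 -22.0
[314, 24, 23] scoop xy 81.0 4.0
[298, 82, 22] scoop xy 49.0 13.0
[292, 56, 24] scoop xy 63.0 16.0
[[-156.0, 1.0]]
wrist pan: [([364, 38, 22], [-8.0, -31.0]), ([314, 24, 23], [3.0, 7.0]), ([298, 82, 22], [-44.0, 19.0]), ([292, 56, 24], [-23.0, 23.0])]
scene
   [443, 259, 12, 11, 110] [[-43.0, 18.0]]
   [426, 269, 15, 36, 309] [[32.0, -32.0]]
   [441, 272, 13, 13, 120] [[5.0, 7.0]]
   [459, 303, 13, 13, 136] [[102.0, 35.0]]
side
   [323, 162, 9, 8, 59] [[102.0, 44.0]]
   [300, 176, 9, 11, 68] [[4.0, 12.0]]
   [285, 179, 9, 9, 52] [[-43.0, 25.0]]
[80, 79, 77, 77, 75, 73, 72, 72, 138, 193, 194, 195, 195, 196] [193, 194, 196, 193, 194, 193, 195, 193, 194, 194, 193, 194, 194, 194] [92, 90, 93, 91, 113, 170, 192, 193, 163, 136, 114, 95, 142] [77, 80, 80, 83, 116, 171, 192, 190, 177, 137, 96, 117, 152]
```

Request:
step_arm(motion=[[[-5,1,10],0],[[-6,0,20],0],[[0,0,15],0],[[2,0,3],0],[[4,0,6],0],[[4,0,6],0],[[4,0,6],0],[[4,0,6],0],[[4,0,6],0],[[3,0,3],0]])

```text
clock: 29.65
tcp_pos: [447.8, 278.1, 95.2]
tool_rot: [[0.998, 0.061, 0.001], [0.061, -0.998, 0.001], [0.001, -0.001, -1.0]]
contact_force: [1.9, -0.1, 4.3]
gripper_width: 19.5
finger_force: 89.0
```

```bash
python3 - <<'E'
from h import *
o,f=report("w16"); print(pan_xy([o["tcp_pos"]]))
E
```

```text
{'clock': 29.65, 'tcp_pos': [447.76, 278.14, 95.19], 'contact_force': [1.89, -0.14, 4.3], 'ft_torque': [0.19, -0.97, -0.02], 'gripper_width': 19.49, 'finger_force': 88.99} yaw 0.061
[286, 74, 31] scoop xy 54.0 19.0
[384, 28, 29] scoop xy 80.0 -33.0
[312, 2, 28] scoop xy 94.0 5.0
[[-141.0, -0.0]]
```

Request:
step_arm(motion=[[[4,0,1],0],[[4,0,1],0],[[3,0,1],0],[[0,0,0.8],0],[[0,0,0],0],[[0,0,0],0]])

```text
clock: 30.45
tcp_pos: [456.0, 277.3, 92.8]
tool_rot: [[0.998, 0.061, -0.002], [0.061, -0.998, -0.001], [-0.002, 0.001, -1.0]]
contact_force: [-16.1, -1.6, 26.0]
gripper_width: 19.2
finger_force: 91.8
```

```bash
python3 - <<'E'
from h import *
o,f=report("w17"); print(col(f,322,86,110),col(f,350,86,110),col(f,255,260,278),col(f,395,260,278))
E
```

```text
{'clock': 30.45, 'tcp_pos': [456.05, 277.32, 92.79], 'contact_force': [-16.14, -1.57, 26.03], 'ft_torque': [-0.93, 4.55, -0.11], 'gripper_width': 19.17, 'finger_force': 91.82} yaw 0.061
[380, 40, 32] scoop xy 73.0 -31.0
[286, 74, 28] scoop xy 54.0 19.0
[306, 16, 32] scoop xy 86.0 8.0
[211, 211, 210, 213, 211, 209, 211, 210, 211, 211, 212, 211, 212, 212, 212, 212, 213, 210, 213, 211, 210, 211, 211, 212] [211, 211, 211, 211, 212, 212, 210, 213, 211, 211, 211, 209, 212, 211, 212, 212, 212, 212, 212, 212, 211, 212, 214, 213] [97, 96, 98, 97, 93, 109, 167, 207, 206, 193, 153, 148, 148, 148, 150, 151, 150, 148] [82, 85, 83, 85, 84, 101, 151, 206, 208, 204, 154, 149, 151, 151, 151, 155, 155, 150]
```

Request:
step_arm(motion=[[[0,0,0],0],[[0,0,0],0]], jaw=-1, squeeze=25)

```text
clock: 30.75
tcp_pos: [456.1, 277.4, 92.8]
tool_rot: [[0.998, 0.061, -0.002], [0.061, -0.998, -0.001], [-0.002, 0.001, -1.0]]
contact_force: [-15.0, -2.3, 26.6]
gripper_width: 19.3
finger_force: 91.8
```

Request:
step_arm(motion=[[[0,0,0.5],0],[[0,0,0.5],0],[[0,0,0],0]])

```text
clock: 31.12
tcp_pos: [455.8, 277.3, 92.6]
tool_rot: [[0.998, 0.062, -0.002], [0.062, -0.998, -0.001], [-0.002, 0.001, -1.0]]
contact_force: [-19.6, -3.2, 33.6]
gripper_width: 19.1
finger_force: 93.0
```

The gripper doesn't loosen its grip by itself. The scoop is resting on the pan floor, so I'll open a little to let it settle flat and then re-grip.

Request:
step_arm(motion=[[[0,0,0],0],[[0,0,0],0],[[0,0,0],0]], jaw=-0.35)

```text
clock: 31.5
tcp_pos: [457.4, 277.8, 89.7]
tool_rot: [[0.998, 0.061, -0.001], [0.061, -0.998, -0.001], [-0.001, 0.001, -1.0]]
contact_force: [0.4, 0.1, -0.4]
gripper_width: 27.9
finger_force: 0.0
```

Request:
step_arm(motion=[[[0,0,0],0],[[0,0,0],0],[[0,0,0],0]], jaw=-1, squeeze=35)

```text
clock: 31.88
tcp_pos: [457.6, 278.0, 90.1]
tool_rot: [[0.998, 0.061, -0.0], [0.061, -0.998, -0.0], [-0.0, 0.0, -1.0]]
contact_force: [0.4, 0.0, -2.9]
gripper_width: 19.3
finger_force: 36.2
```

```bash
python3 - <<'E'
from h import *
o,f=report("w18"); g=cv2.cvtColor(f,cv2.COLOR_RGB2GRAY)
print(col(f,255,260,278),col(f,395,260,278)); 
for v in (110,125,140): print(g[v,255:280].tolist(),g[v,368:392].tolist())
E
```

```text
{'clock': 31.88, 'tcp_pos': [457.58, 278.04, 90.06], 'contact_force': [0.4, 0.04, -2.9], 'ft_torque': [0.01, 0.02, -0.03], 'gripper_width': 19.32, 'finger_force': 36.22} yaw 0.061
[380, 42, 33] scoop xy 72.0 -31.0
[280, 78, 27] scoop xy 51.0 22.0
[306, 12, 34] scoop xy 88.0 8.0
[101, 101, 102, 102, 102, 100, 99, 102, 101, 87, 126, 199, 206, 207, 173, 151, 151, 150] [82, 84, 83, 84, 85, 83, 83, 87, 85, 85, 105, 200, 205, 205, 178, 157, 152, 152]
[190, 135, 136, 134, 139, 142, 139, 136, 137, 137, 137, 138, 149, 151, 115, 88, 75, 65, 66, 63, 65, 66, 67, 69, 69] [215, 212, 214, 211, 214, 213, 214, 213, 212, 213, 213, 212, 213, 211, 209, 210, 210, 211, 213, 212, 213, 210, 211, 211]
[199, 196, 196, 197, 204, 205, 206, 201, 199, 199, 201, 204, 209, 213, 212, 211, 211, 212, 212, 212, 211, 212, 211, 212, 214] [215, 213, 212, 213, 214, 213, 214, 215, 214, 213, 214, 212, 208, 208, 204, 205, 206, 208, 212, 212, 209, 210, 209, 210]
[194, 195, 197, 196, 200, 204, 205, 201, 195, 197, 199, 200, 206, 211, 212, 214, 214, 215, 212, 213, 213, 212, 213, 213, 212] [215, 214, 215, 215, 213, 214, 214, 214, 215, 212, 209, 205, 204, 203, 203, 203, 203, 205, 207, 207, 207, 207, 205, 206]
```

Request:
step_arm(motion=[[[4,0,0],0],[[8,0,0],0],[[11,0,0],0],[[11,0,0],0],[[11,0,0],0],[[11,0,0],0],[[11,0,0],0],[[11,0,0],0],[[11,0,0],0],[[11,0,0],0]], squeeze=60)

```text
clock: 33.17
tcp_pos: [558.0, 284.2, 90.1]
tool_rot: [[0.998, 0.061, -0.0], [0.061, -0.998, -0.0], [-0.001, 0.0, -1.0]]
contact_force: [-0.3, -0.3, -1.2]
gripper_width: 19.5
finger_force: 62.5
```

Request:
step_arm(motion=[[[11,0,0],0],[[11,0,0],0],[[11,0,0],0],[[10,0,0],0],[[8,0,0],0],[[7,0,0],0],[[5,0,0],0],[[3,0,0],0],[[0,0,0],0]])

```text
clock: 34.3
tcp_pos: [623.8, 288.5, 90.3]
tool_rot: [[0.998, 0.061, 0.001], [0.061, -0.998, 0.0], [0.001, -0.0, -1.0]]
contact_force: [0.1, 0.7, -2.7]
gripper_width: 19.5
finger_force: 62.5
```

```bash
python3 - <<'E'
from h import *
o,f=report("w19"); print(pan_xy([o["tcp_pos"]])); print(col(f,255,260,278),col(f,395,260,278)); scene_balls()
E
```

```text
{'clock': 34.3, 'tcp_pos': [623.76, 288.45, 90.31], 'contact_force': [0.07, 0.7, -2.74], 'ft_torque': [-0.01, 0.17, -0.02], 'gripper_width': 19.52, 'finger_force': 62.49} yaw 0.061
[254, 90, 32] scoop xy 45.0 36.0
[322, 86, 33] scoop xy 47.0 0.0
[390, 74, 34] scoop xy 54.0 -36.0
[280, 154, 33] scoop xy 11.0 22.0
[344, 204, 32] scoop xy -17.0 -12.0
[370, 134, 36] scoop xy 21.0 -25.0
[[35.0, -0.0]]
[118, 118, 118, 121, 119, 120, 118, 118, 120, 120, 145, 225, 231, 231, 224, 218, 216, 215] [97, 95, 95, 96, 95, 97, 96, 98, 97, 102, 119, 227, 230, 230, 195, 156, 148, 146]
scene
   [434, 292, 42, 34, 816] [[100.0, 10.0]]
side
   [321, 159, 30, 21, 275] [[119.0, 16.0]]
```

Three balls are well inside, at (11,22), (−17,−12) and (21,−25), with the other three ahead of the nose. I'll lift gently in stages.

Request:
step_arm(motion=[[[0,0,-2],0],[[0,0,-4],0],[[0,0,-5],0],[[0,0,-5],0]], squeeze=80)

```text
clock: 34.95
tcp_pos: [621.6, 286.0, 105.4]
tool_rot: [[0.998, 0.06, -0.005], [0.06, -0.998, -0.004], [-0.005, 0.004, -1.0]]
contact_force: [-1.9, -8.0, -5.5]
gripper_width: 19.2
finger_force: 78.4
```

```bash
python3 - <<'E'
from h import *
o,f=report("w20"); print(col(f,255,260,278),col(f,395,260,278))
E
```

```text
{'clock': 34.95, 'tcp_pos': [621.59, 285.99, 105.36], 'contact_force': [-1.87, -8.0, -5.47], 'ft_torque': [-3.56, 1.28, -0.6], 'gripper_width': 19.21, 'finger_force': 78.37} yaw 0.06
[370, 142, 33] scoop xy 17.0 -25.0
[380, 68, 33] scoop xy 57.0 -30.0
[252, 86, 31] scoop xy 48.0 37.0
[346, 204, 32] scoop xy -17.0 -13.0
[316, 80, 33] scoop xy 50.0 3.0
[286, 166, 31] scoop xy 4.0 19.0
[109, 113, 116, 116, 112, 115, 112, 114, 115, 116, 141, 220, 227, 227, 218, 208, 208, 208] [91, 92, 92, 93, 94, 95, 95, 93, 97, 98, 116, 116, 218, 227, 227, 181, 119, 99]
```

The left front ball is pinching the nose corner against the pan wall (Fy −8 N). I'll back off a little to free it, then lift.

Request:
step_arm(motion=[[[-4,0,0],0],[[-6,0,0],0],[[-5,0,-1],0],[[-2,0,-4],0],[[0,0,-5],0]])

```text
clock: 35.62
tcp_pos: [606.6, 287.9, 117.2]
tool_rot: [[0.998, 0.062, 0.001], [0.062, -0.998, 0.001], [0.001, -0.001, -1.0]]
contact_force: [-0.1, 0.5, -1.6]
gripper_width: 19.2
finger_force: 78.9
```

```bash
python3 - <<'E'
from h import *
o,f=report("w21"); print(col(f,255,260,278),col(f,395,260,278))
E
```

```text
{'clock': 35.62, 'tcp_pos': [606.65, 287.93, 117.2], 'contact_force': [-0.09, 0.52, -1.55], 'ft_torque': [0.01, 0.05, -0.02], 'gripper_width': 19.16, 'finger_force': 78.95} yaw 0.062
[370, 140, 32] scoop xy 18.0 -25.0
[380, 58, 29] scoop xy 63.0 -30.0
[264, 70, 29] scoop xy 56.0 30.0
[282, 162, 32] scoop xy 6.0 21.0
[344, 202, 33] scoop xy -15.0 -12.0
[322, 72, 30] scoop xy 54.0 0.0
[111, 113, 112, 112, 112, 113, 111, 111, 113, 113, 137, 213, 222, 221, 212, 201, 202, 201] [87, 89, 90, 93, 90, 91, 91, 91, 91, 97, 112, 214, 220, 221, 180, 143, 135, 135]
```

Request:
step_arm(motion=[[[0,0,-5],0],[[0,0,-7],0],[[0,0,-8],0],[[0,0,-8],0],[[0,0,-6],0],[[0,0,-4],0],[[0,0,-2],0]])

```text
clock: 36.55
tcp_pos: [606.4, 287.4, 156.6]
tool_rot: [[0.998, 0.061, 0.0], [0.061, -0.998, 0.0], [0.0, -0.0, -1.0]]
contact_force: [0.8, 0.5, -2.2]
gripper_width: 19.2
finger_force: 79.0
```

```bash
python3 - <<'E'
from h import *
o,f=report("w22"); print(pan_xy([o["tcp_pos"]])); print(col(f,255,260,278),col(f,395,260,278),col(f,322,88,110))
E
```

```text
{'clock': 36.55, 'tcp_pos': [606.42, 287.36, 156.57], 'contact_force': [0.78, 0.47, -2.17], 'ft_torque': [0.0, 0.06, -0.02], 'gripper_width': 19.18, 'finger_force': 79.0} yaw 0.061
[370, 138, 34] scoop xy 19.0 -25.0
[346, 202, 32] scoop xy -15.0 -13.0
[372, 68, 24] scoop xy 57.0 -26.0
[270, 78, 24] scoop xy 52.0 27.0
[280, 162, 31] scoop xy 6.0 22.0
[320, 78, 24] scoop xy 51.0 1.0
[[18.0, -1.0]]
[109, 109, 108, 108, 106, 108, 105, 107, 110, 110, 132, 207, 215, 216, 152, 84, 85, 84] [89, 89, 89, 90, 91, 89, 89, 90, 92, 95, 110, 208, 214, 215, 153, 93, 79, 79] [82, 82, 82, 81, 80, 78, 75, 73, 74, 71, 70, 70, 142, 203, 217, 218, 218, 218, 217, 219, 218, 217]
```

Request:
step_arm(motion=[[[6,0,0],0],[[13,0,0],0],[[13,0,0],0],[[12,0,0],0],[[10,0,0],0],[[8,0,0],0],[[5,0,1],0],[[3,0,2],0],[[2,0,2],0],[[0,0,2],0]])

```text
clock: 37.85
tcp_pos: [678.2, 291.8, 149.1]
tool_rot: [[0.998, 0.061, -0.0], [0.061, -0.998, -0.0], [-0.0, 0.0, -1.0]]
contact_force: [0.3, 0.5, -1.2]
gripper_width: 18.8
finger_force: 79.0
```

```bash
python3 - <<'E'
from h import *
o,f=report("w23"); print(pan_xy([o["tcp_pos"]])); print(col(f,255,260,278),col(f,395,260,278),col(f,322,88,110))
E
```

```text
{'clock': 37.85, 'tcp_pos': [678.18, 291.77, 149.14], 'contact_force': [0.35, 0.46, -1.18], 'ft_torque': [0.02, 0.07, 0.01], 'gripper_width': 18.85, 'finger_force': 79.0} yaw 0.061
[282, 180, 32] scoop xy -3.0 21.0
[368, 152, 32] scoop xy 12.0 -24.0
[344, 218, 32] scoop xy -24.0 -12.0
[[90.0, -1.0]]
[105, 105, 104, 106, 103, 105, 104, 105, 104, 104, 129, 198, 209, 210, 150, 95, 95, 87] [87, 83, 85, 86, 86, 87, 89, 86, 87, 89, 107, 200, 207, 208, 149, 90, 78, 77] [215, 216, 215, 215, 216, 217, 217, 215, 217, 215, 179, 118, 177, 211, 215, 215, 214, 214, 215, 215, 215, 214]
```

Request:
step_arm(motion=[[[0,0,1.5],0],[[0,0,1.5],0],[[0,0,1.5],0],[[0,0,1.5],0],[[0,0,1.5],0],[[0,0,1.5],0],[[0,0,0],0]])

```text
clock: 38.78
tcp_pos: [677.6, 291.8, 144.5]
tool_rot: [[0.998, 0.062, 0.001], [0.062, -0.998, 0.0], [0.001, -0.0, -1.0]]
contact_force: [-13.5, -2.3, 20.9]
gripper_width: 19.2
finger_force: 81.9
```

```bash
python3 - <<'E'
from h import *
o,f=report("w24"); print(col(f,255,260,278),col(f,395,260,278),col(f,322,70,110))
E
```

```text
{'clock': 38.78, 'tcp_pos': [677.64, 291.76, 144.54], 'contact_force': [-13.55, -2.25, 20.89], 'ft_torque': [-0.85, 4.57, -0.14], 'gripper_width': 19.2, 'finger_force': 81.94} yaw 0.062
[368, 150, 33] scoop xy 13.0 -24.0
[280, 178, 33] scoop xy -2.0 23.0
[342, 218, 32] scoop xy -24.0 -11.0
[107, 106, 104, 104, 105, 104, 102, 107, 106, 106, 204, 210, 209, 194, 172, 160, 159, 158] [86, 85, 85, 87, 87, 86, 88, 92, 97, 112, 155, 205, 208, 184, 119, 81, 81, 78] [188, 189, 190, 190, 188, 185, 197, 214, 215, 216, 216, 215, 216, 214, 216, 216, 217, 216, 215, 217, 216, 216, 216, 218, 217, 216, 206, 159, 148, 199, 215, 215, 215, 216, 216, 214, 216, 217, 216, 215]
```

Request:
step_arm(motion=[[[-1.2,0,0.8],0],[[-1.2,0,1],0],[[-1.2,0,1],0],[[-1,0,1],0],[[-1,0,1],0],[[-0.5,0,0.5],0],[[0,0,0],0]])

```text
clock: 39.7
tcp_pos: [673.0, 291.6, 139.4]
tool_rot: [[0.998, 0.062, 0.004], [0.062, -0.998, 0.001], [0.004, -0.001, -1.0]]
contact_force: [-9.8, -1.2, 17.6]
gripper_width: 19.0
finger_force: 80.5
```

```bash
python3 - <<'E'
from h import *
o,f=report("w25"); print(col(f,255,260,278),col(f,395,260,278),col(f,322,60,110))
E
```

```text
{'clock': 39.7, 'tcp_pos': [672.95, 291.65, 139.35], 'contact_force': [-9.76, -1.17, 17.64], 'ft_torque': [-0.87, 2.47, -0.06], 'gripper_width': 18.97, 'finger_force': 80.53} yaw 0.062
[282, 198, 33] scoop xy -13.0 22.0
[368, 158, 32] scoop xy 8.0 -24.0
[344, 220, 32] scoop xy -25.0 -12.0
[105, 108, 110, 111, 121, 158, 206, 204, 205, 194, 188, 186, 187, 187, 186, 185, 186, 185] [84, 87, 97, 107, 112, 132, 173, 205, 202, 170, 81, 78, 79, 76, 78, 76, 77, 76] [191, 193, 190, 189, 191, 192, 194, 204, 215, 219, 218, 217, 217, 219, 218, 218, 219, 218, 218, 219, 219, 217, 217, 218, 218, 217, 219, 219, 144, 128, 177, 217, 218, 219, 218, 217, 218, 217, 218, 217, 218, 219, 218, 217, 218, 219, 217, 218, 217, 218]
```

Request:
step_arm(motion=[[[0,0,-2],0],[[0,0,-5],0],[[0,0,-9],0],[[0,0,-12],0],[[0,0,-13],0],[[0,0,-12],0],[[0,0,-9],0],[[0,0,-6],0],[[0,0,-3],0],[[0,0,0],0]], squeeze=115)

```text
clock: 41.0
tcp_pos: [672.2, 291.4, 205.9]
tool_rot: [[0.998, 0.061, -0.0], [0.061, -0.998, 0.0], [-0.0, -0.0, -1.0]]
contact_force: [-0.4, 0.5, -1.3]
gripper_width: 18.8
finger_force: 112.2
```

```bash
python3 - <<'E'
from h import *
o,f=report("w26"); print(col(f,255,260,278),col(f,395,260,278),col(f,322,70,100)); print(np.round(o["joints"],2))
E
```

```text
{'clock': 41.0, 'tcp_pos': [672.17, 291.36, 205.94], 'contact_force': [-0.35, 0.49, -1.33], 'ft_torque': [0.01, 0.07, 0.0], 'gripper_width': 18.76, 'finger_force': 112.19} yaw 0.061
[282, 198, 32] scoop xy -13.0 22.0
[368, 160, 32] scoop xy 7.0 -24.0
[344, 220, 31] scoop xy -25.0 -12.0
[106, 103, 107, 107, 100, 101, 151, 203, 204, 202, 169, 164, 164, 166, 175, 183, 183, 181] [82, 84, 81, 84, 87, 98, 133, 184, 205, 203, 193, 184, 185, 183, 183, 185, 183, 183] [187, 187, 187, 187, 187, 187, 187, 187, 187, 185, 185, 193, 213, 215, 216, 214, 214, 213, 213, 215, 214, 214, 214, 214, 214, 217, 214, 214, 215, 216]
[ 0.67  0.47  0.11 -0.   -1.2   0.96]
```

Request:
step_arm(motion=[[[0,0,0],0.04],[[0,0,-1],0.08],[[0,0,-1],0.12],[[0,0,-1],0.14],[[0,0,0],0.15],[[0,0,0],0.15],[[0,0,0],0.15],[[0,0,0],0.15],[[0,0,0],0.15],[[0,0,0],0.15]])

```text
clock: 42.3
tcp_pos: [672.0, 291.3, 208.4]
tool_rot: [[0.34, -0.94, -0.001], [-0.94, -0.34, -0.0], [0.0, 0.001, -1.0]]
contact_force: [0.2, -0.0, -1.3]
gripper_width: 18.8
finger_force: 112.2
```

Request:
step_arm(motion=[[[0,0,0],0.14],[[0,0,0],0.11],[[0,0,0],0.07],[[0,0,0],0.03],[[0,0,0],0]])

```text
clock: 42.92
tcp_pos: [672.1, 291.3, 208.7]
tool_rot: [[0.003, -1.0, -0.0], [-1.0, -0.003, -0.0], [0.0, 0.0, -1.0]]
contact_force: [0.2, 0.2, -2.9]
gripper_width: 18.9
finger_force: 112.2
```

```bash
python3 - <<'E'
from h import *
o,f=report("w27"); print(np.round(o["joints"],2))
# bowl refit: white-ish rim in side & scene views
for n in("scene","side"):
    from cell import optics
    np.save(n+"_b.npy",optics.grab_frame(n)["pixels"])
t=np.linspace(0,2*np.pi,200)
def edge(p,n,g): # mean gradient magnitude along projected outer rim
    q=proj(n,np.c_[p[0]+85*np.cos(t),p[1]+85*np.sin(t),0*t+105]); return cv2.remap(g,q[:,0].astype(np.float32),q[:,1].astype(np.float32),cv2.INTER_LINEAR).mean()
for n in("scene","side"):
    f=cv2.cvtColor(cv2.imread(f"pics/{n}0.png"),cv2.COLOR_BGR2GRAY).astype(np.float32); gm=np.hypot(cv2.Sobel(f,5,1,0),cv2.Sobel(f,5,0,1))
    s=max((edge((x,y),n,gm),x,y) for x in range(560,612) for y in range(-45,15)); print(n,s)
E
```

```text
{'clock': 42.92, 'tcp_pos': [672.12, 291.31, 208.72], 'contact_force': [0.24, 0.25, -2.88], 'ft_torque': [0.06, 0.03, -0.06], 'gripper_width': 18.86, 'finger_force': 112.2} yaw -1.568
[368, 160, 32] scoop xy 7.0 -24.0
[282, 200, 31] scoop xy -14.0 22.0
[342, 222, 33] scoop xy -27.0 -11.0
[ 0.67  0.47  0.11 -0.   -1.21 -0.67]
scene (np.float32(178.15457), 585, -17)
side (np.float32(118.13922), 579, -14)
```

Request:
step_arm(motion=[[[3,3,0],0],[[7,6,0],0],[[11,8,0],0],[[14,10,0],0],[[16,11,0],0],[[16,11,0],0],[[15,11,0],0],[[13,10,0],0],[[10,8,0],0],[[7,6,0],0]])

```text
clock: 44.32
tcp_pos: [588.0, 178.6, 209.2]
tool_rot: [[0.002, -1.0, 0.0], [-1.0, -0.002, 0.0], [-0.0, -0.0, -1.0]]
contact_force: [-0.1, -0.0, -1.9]
gripper_width: 18.9
finger_force: 112.3
```

Request:
step_arm(motion=[[[4,3,0],0],[[2,2,0],0],[[0,0,0],0],[[0,0,0],0]])

```text
clock: 44.82
tcp_pos: [583.6, 173.4, 208.9]
tool_rot: [[0.002, -1.0, -0.0], [-1.0, -0.002, -0.0], [0.0, 0.0, -1.0]]
contact_force: [-0.6, 0.2, -2.4]
gripper_width: 18.8
finger_force: 112.3
```

```bash
python3 - <<'E'
from h import *
o,f=report("w28")
d=(np.array(o["tcp_pos"]),np.array(o["tool_rot"])); w=np.load("wrist.npz")
R=d[1]; P=np.c_[583+85*np.cos(np.linspace(0,6.28,200)),-16+85*np.sin(np.linspace(0,6.28,200)),np.full(200,105.)]
g=cv2.cvtColor(f,cv2.COLOR_RGB2GRAY).astype(np.float32); gm=np.hypot(cv2.Sobel(g,5,1,0),cv2.Sobel(g,5,0,1))
def s(x,y):
    q=wproj((P+[x-583,y+16,0]-d[0])@R); q=q[(q[:,1]<75)&(q[:,1]>2)].astype(np.float32); return (cv2.remap(gm,q[:,0].copy(),q[:,1].copy(),cv2.INTER_LINEAR).mean(),len(q),x,y) if len(q)>15 else (0,0,x,y)
print(sorted((s(x,y) for x in range(560,606,2) for y in range(-40,10,2)),reverse=True)[:3])
E
```

```text
{'clock': 44.82, 'tcp_pos': [583.6, 173.43, 208.88], 'contact_force': [-0.64, 0.22, -2.41], 'ft_torque': [0.1, -0.02, -0.02], 'gripper_width': 18.82, 'finger_force': 112.28} yaw -1.569
[368, 158, 33] scoop xy 8.0 -24.0
[346, 222, 32] scoop xy -27.0 -13.0
[280, 204, 31] scoop xy -16.0 23.0
[(np.float32(164.16254), 75, 580, -22), (np.float32(162.80444), 64, 582, -18), (np.float32(157.28813), 71, 578, -20)]
```

Request:
step_arm(motion=[[[6,0,0],0],[[13,0,0],0],[[20,0,0],0],[[26,0,0],0],[[30,0,0],0],[[34,0,0],0],[[-50,0,0],0],[[-60,0,0],0],[[-25,0,0],0],[[0,0,0],0]])

```text
clock: 46.12
tcp_pos: [583.4, 179.8, 209.0]
tool_rot: [[0.004, -1.0, -0.0], [-1.0, -0.004, -0.0], [0.0, 0.0, -1.0]]
contact_force: [-0.7, -0.2, -0.7]
gripper_width: 18.9
finger_force: 112.4
```

```bash
python3 - <<'E'
from h import *
from cell import optics
o,f=report("w29"); print(col(f,300,70,104))
for n in("scene","side"):
    f=optics.grab_frame(n)["pixels"]; np.save(n+"_p.npy",f); hsv=cv2.cvtColor(f,cv2.COLOR_RGB2HSV); m=cv2.inRange(hsv,(3,90,30),(14,255,175))
    c=proj(n,[[583,-18,75]])[0]; print(n,c.round()); q,l,s,ce=cv2.connectedComponentsWithStats(m)
    print([s[i].tolist() for i in range(1,q) if s[i,4]>12 and np.hypot(*(ce[i]-c))<110])
E
```

```text
{'clock': 46.12, 'tcp_pos': [583.41, 179.77, 208.96], 'contact_force': [-0.7, -0.17, -0.69], 'ft_torque': [-0.07, -0.0, -0.02], 'gripper_width': 18.86, 'finger_force': 112.36} yaw -1.567
[134, 132, 136, 135, 136, 135, 134, 170, 203, 205, 211, 211, 211, 212, 209, 212, 211, 212, 212, 210, 212, 213, 210, 212, 211, 213, 211, 212, 211, 212, 212, 213, 211, 211]
scene [323. 256.]
[[307, 250, 16, 20, 213], [324, 253, 13, 11, 110]]
side [343. 239.]
[[298, 151, 7, 7, 24], [278, 154, 10, 10, 84], [331, 159, 19, 15, 130], [334, 232, 12, 20, 164], [347, 239, 11, 10, 80]]
```

All three are in the bowl: the scene blob is 2+1 balls there and the scoop is empty. Returning to the tray.

Request:
step_arm(motion=[[[10,2,-20],0],[[30,5,-30],0],[[50,9,0],0],[[60,10,0],0],[[60,10,0],0],[[60,10,0],0],[[60,10,0],0],[[55,10,0],0],[[45,8,0],0],[[26,4,0],0]])

```text
clock: 47.52
tcp_pos: [504.5, -280.1, 259.1]
tool_rot: [[-0.001, -1.0, -0.0], [-1.0, 0.001, -0.0], [0.0, 0.0, -1.0]]
contact_force: [0.3, -0.1, -0.8]
gripper_width: 18.8
finger_force: 112.7
```

Request:
step_arm(motion=[[[0,0,0],-0.18],[[0,0,0],-0.18],[[0,0,0],-0.18],[[0,0,0],-0.18],[[0,0,0],-0.18],[[0,0,0],-0.18],[[0,0,0],-0.18],[[0,0,0],-0.18],[[0,0,0],-0.03],[[0,0,0],0]])

```text
clock: 48.78
tcp_pos: [505.8, -277.6, 259.1]
tool_rot: [[0.995, -0.103, 0.0], [-0.103, -0.995, -0.0], [0.0, 0.0, -1.0]]
contact_force: [-0.1, 0.4, -1.2]
gripper_width: 18.2
finger_force: 112.5
```

```bash
python3 - <<'E'
from h import *
o,f=report("w30"); print(to_tool([506,-275,92],-.096,o)); g=cv2.cvtColor(f,cv2.COLOR_RGB2GRAY)
print(col(f,300,70,104),col(f,350,70,104),col(f,255,260,278),col(f,395,260,278))
E
```

```text
{'clock': 48.78, 'tcp_pos': [505.78, -277.56, 259.1], 'contact_force': [-0.09, 0.39, -1.21], 'ft_torque': [0.0, 0.01, 0.04], 'gripper_width': 18.19, 'finger_force': 112.51} yaw -0.103
(array([-1.000e-01, -2.600e+00,  1.671e+02]), -0.007)
[74, 74, 77, 56, 58, 59, 61, 70, 76, 75, 72, 75, 71, 75, 74, 73, 73, 75, 74, 74, 76, 74, 98, 196, 197, 198, 199, 197, 198, 198, 198, 197, 198, 201] [71, 58, 53, 58, 59, 73, 76, 76, 72, 76, 71, 74, 75, 72, 77, 74, 74, 74, 75, 74, 75, 73, 75, 186, 198, 198, 199, 199, 198, 199, 197, 199, 199, 199] [102, 101, 100, 101, 97, 99, 142, 191, 189, 191, 167, 168, 166, 166, 169, 173, 171, 166] [80, 82, 81, 83, 84, 95, 134, 188, 190, 190, 179, 165, 167, 164, 166, 167, 168, 170]
```

Request:
step_arm(motion=[[[0,-2.5,25],0],[[0,0,40],0],[[0,0,40],0],[[0,0,30],0],[[0,0,17],0],[[0,0,8],0],[[0,0,4],0],[[0,0,0],0]])

```text
clock: 49.82
tcp_pos: [507.0, -274.6, 95.6]
tool_rot: [[0.995, -0.099, 0.001], [-0.099, -0.995, -0.0], [0.001, 0.0, -1.0]]
contact_force: [-0.4, -0.0, -0.5]
gripper_width: 18.7
finger_force: 112.6
```

Request:
step_arm(motion=[[[0,0,1.5],0],[[0,0,1],0],[[0,0,0],0]])

```text
clock: 50.2
tcp_pos: [506.6, -274.5, 92.7]
tool_rot: [[0.995, -0.099, 0.0], [-0.099, -0.995, -0.0], [0.0, 0.0, -1.0]]
contact_force: [0.6, -0.4, -1.4]
gripper_width: 18.9
finger_force: 112.6
```

Request:
step_arm(motion=[[[0,0,1.2],0],[[0,0,0.8],0],[[0,0,0],0]])

```text
clock: 50.58
tcp_pos: [506.5, -274.5, 90.4]
tool_rot: [[0.995, -0.099, -0.0], [-0.099, -0.995, 0.0], [-0.0, -0.0, -1.0]]
contact_force: [-0.3, -0.1, -1.0]
gripper_width: 18.7
finger_force: 112.6
```

Request:
step_arm(motion=[[[0,0,0],0],[[0,0,0],0],[[0,0,0],0],[[0,0,0],0],[[0,0,0],0]], jaw=0.3)

```text
clock: 51.2
tcp_pos: [506.6, -274.5, 90.5]
tool_rot: [[0.995, -0.099, 0.0], [-0.099, -0.995, -0.0], [0.0, 0.0, -1.0]]
contact_force: [-0.4, -0.1, -0.6]
gripper_width: 55.1
finger_force: 0.0
```

Request:
step_arm(motion=[[[0,0,-10],0],[[0,0,-30],0],[[0,0,-40],0],[[0,0,-40],0],[[0,0,-20],0],[[0,0,0],0],[[0,0,0],0]])

```text
clock: 52.08
tcp_pos: [506.1, -274.3, 230.1]
tool_rot: [[0.995, -0.099, -0.0], [-0.099, -0.995, 0.0], [-0.001, -0.0, -1.0]]
contact_force: [-0.4, -0.3, -0.7]
gripper_width: 55.7
finger_force: 0.0
```

```bash
python3 - <<'E'
from h import *
from cell import optics
o,f=report("w31"); d=(np.array(o["tcp_pos"]),np.array(o["tool_rot"])); np.set_printoptions(linewidth=250)
g=cv2.cvtColor(f,cv2.COLOR_RGB2GRAY)
# project expected flat scoop and measure floor (bright low-sat) region
m=(g>160).astype(np.uint8); q,l,s,ce=cv2.connectedComponentsWithStats(m[:300,180:470]); i=[k for k in range(1,q) if 1500<s[k,4]<30000]; print([s[k].tolist() for k in i])
for v in range(60,290,10): print(v,''.join(' .:-=+*#%@'[min(9,int(x)//26)] for x in g[v,200:450:3]))
sc=optics.grab_frame("side")["pixels"]; s2=optics.grab_frame("scene")["pixels"]
for n,im in(("side",sc),("scene",s2)):
    gg=cv2.cvtColor(im,cv2.COLOR_RGB2GRAY).astype(np.float32); gm=np.hypot(cv2.Sobel(gg,5,1,0),cv2.Sobel(gg,5,0,1)); t=np.linspace(0,6.28,200)
    def e(x,y):
        p=proj(n,np.c_[x+85*np.cos(t),y+85*np.sin(t),0*t+105]).astype(np.float32); return cv2.remap(gm,p[:,0].copy(),p[:,1].copy(),cv2.INTER_LINEAR).mean()
    print(n,"bowl",max((e(x,y),x,y) for x in range(555,612,2) for y in range(-45,16,2)))
scene_balls()
E
```

```text
{'clock': 52.08, 'tcp_pos': [506.14, -274.31, 230.11], 'contact_force': [-0.45, -0.28, -0.72], 'ft_torque': [-0.02, -0.04, -0.02], 'gripper_width': 55.69, 'finger_force': 0.0} yaw -0.099
[[99, 108, 87, 92, 6987]]
60 ************************************************************************************
70 ******************:::::::::.::::::::.:.:::.:.:::...:::::..:::::.:*******************
80 ******************:::::::::::::::::::::::::::::::::::::::::::::.:+******************
90 ******************:::::::::::::::::::::::::::::::::::::::::::::.:+******************
100 ******************=::::::::::::::::::::::::::::::::::::::::::::::-******************
110 ******************+::::::::::-######################-::::::::::.:-******************
120 *******************::::::::::-######################=:::::::::::::******************
130 *******************::::::::::-######################=:::::::::::::******************
140 *******************:::::*-*############################+-*::::::::******************
150 *******************-::::#-=############################=-#::::::.:******************
1
[... 684 characters left out ...]
::::::.:******************
240 *********************+::::::::::::....:::::::...................::******************
250 *************************+*********=:.:.....:.**************************************
260 ************************************************************************************
270 *************************==*****************===*************************************
280 ****************====**======+*====*+****+++======+===*******************************
side bowl (np.float32(86.76689), 583, -19)
scene bowl (np.float32(213.63556), 585, -17)
scene
   [434, 312, 26, 14, 253] [[130.0, -13.0]]
   [461, 313, 14, 13, 144] [[132.0, 36.0]]
side
   [331, 159, 11, 15, 116] [[128.0, 29.0]]
```

The scoop lies flat in the tray, the bowl hasn't moved, and the other three balls are in the pan. Handing in.

```bash
python3 -c "
from cell import ctrl
print(ctrl.sign_off())"
```

```text
the job is handed in; nothing more can be done
None
```

I handed the job in at about 52 s of the 72 s limit; sign-off returned no verdict. In the last camera checks three meatballs were in the bowl, which was still in place on the scale. The other three were in the pan, and the scoop was back flat in its tray and released.

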